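# Refit the seal bar and line up the press lever of a bag sealer

## Robot

A 6-joint arm with a two-finger parallel gripper is mounted at the origin on the work surface. World frame = base frame: x ahead of the robot, y to its left, z up, the work surface at z = 0. Lengths are in m, angles in degrees, forces in N, time in s.
With the tool pointing down it reaches from about 0.425 to 0.95 m from the base axis. Payload 14.7 kg.
Tool frame: the origin (TCP) lies at the very end of the fingers, on their centre line; the grasp point (between the pads) lies 19 mm behind it; z points along the fingers, y is the direction in which the jaws open and shut (so a half turn about z gives the same grasp; the last joint's range is limited). The gripper opens to 85 mm and grips with 20 to 120 N. Pads are 22 mm wide; open, the fingers measure 114 mm over their backs; the gripper's body (76 mm by 85 mm) begins 54 mm behind the grasp point. The pads swing forward as they close: fully open they stand 13 mm farther back than shut.
Start: joints at [-76.983, 27.513, 91.461, -0, 61.026, -2.67], TCP at [0.176, -0.626, 0.231] pointing down, gripper open.
Joint ranges: [-157.49, 157.49], [-46.99, 117.5], [13.45, 153.17], [-89.5, 269.5], [5.16, 153.95], [-167.48, 167.48]. Speed limits (degrees/s): [108.29, 108.29, 136.94, 172.46, 172.46, 172.46].

## Interface

Orientations are given as a 3x3 rotation matrix whose columns are the frame's x, y, z axes.
In Python, from bench import monitor, read_camera, bot gives the robot as it stands. The module is installed in compiled form; this text tells all that it offers.
- The arm moves only by the shell command python3 -m crank 'ROWS' [FORCE]. ROWS is JSON, a list of rows, each a list of 3 entries, a list of its own where there are three numbers: the opening, from -1 (shut) to 1 (fully open), then the shift along the tool's x, y, z in mm, then the turn about the tool's z in degrees. In form: [[gripper, [tx, ty, tz], twist], ...]. A call has 1 to 8 rows; each row shifts and turns the pose as measured when the row begins, along the tool's axes as they then stand; what a row does not reach is not made up. A row lasts 1/10 s, in which the tool goes at most 50 mm and 8.59 degrees, less where a joint would pass 70% of its speed; a pose out of reach is approached as far as the arm can. A call is refused whole if a number of a shift passes 50 or a number of a turn 8.59, either way. A call with a gripper value outside its range is refused whole. The fingers move at their own pace and stop on an object; FORCE is the grip in N (left out, the last holds). Time passes only in rows, so rows that do not move let the fingers close. It gives the time, the measured TCP pose, the force and the opening at its end, in the units of the state.
- monitor.sense(): the state, without advancing time (a new reading comes with each control period).
- read_camera(name): name is "scene" or "top" or "wrist"; returns a dict with "pixels" (400x640x3 uint8, blue, green, red), "mtx" (3x3 intrinsics, pixels), "world_from_camera" (4x4, takes a point from camera to world coordinates). Camera axes: x right, y down, z forward; pixel columns grow to the right and rows downward; lengths in m; the calibration is good to about 2 mm. A picture is of the moment at which its call begins. There is no depth.
- bot.hand_in(): hands the job in, once; it reports no verdict.
The state is a dict: "time_s": time; "joint_pos": joint angles; "qvel": joint speeds; "joint_torque": joint torques, N m; "position": TCP position; "ee_rot": TCP orientation; "wrist_force": force on the tool from outside, world axes, zero at the start; "wrist_torque": the same for the moment, N m; "grip_width": opening from 0.0 (shut) to 1.0 (fully open).
Only numpy, scipy, OpenCV 4.12 (cv2) and the standard library are available. Lean on these libraries where they do the work, as an engineer would, in place of code of your own. Each camera call takes 0.05 s, during which the arm holds its last target.

## Task

The bag sealer has been taken apart for cleaning. Gently lay the seal bar back across its two end supports, fully home in both, and let go of it; then pick up the press lever, bring the eye at its end down between the two lugs at the rear of the sealer with its handle towards the front, and line the eye's hole up with the holes in the lugs. Finish still holding the lever there in the gripper, about level, clear of the seal bar and not pressed against the lugs, so that I can push the hinge pin through; leave everything else on the table undisturbed.

Things in the scene. Friction and masses are not known exactly. Their poses are not given: they have to be found in the camera images.
- sealer: lever bag sealer, fixed: grey housing 300 long (x), 90 wide (y), top 62 above the table; origin under its centre at table height, +x to its rear (hinge) end, z up. On top stand two black end supports (30 x 36, tops at 94) and, at the rear, two upright steel lugs (tops at 137). A dial and a switch are on the front end.
- seat (a point): on the sealer, axes as its own: where the seal bar's centre lies when home, 89 above the table. The end supports are centred 85 to either side along x: pockets open upwards and inwards, floor at 80 above the table, 22 wide between cheeks 14 high, end walls 190 apart (bar play 5 endways, 4 sideways each way). Between them the bar bridges free, 18 above the housing.
- hinge (a point): on the sealer, axes as its own: middle of the hinge axis (along y), half-way between the lugs, 122 above the table, 140 in +x from seat. Lugs 4 thick, 30 long in x, 24 apart inside, tops rounded (radius 15 about the hole), 12 mm holes for an 8 mm pin; the gap is open from above, front and rear, and 60 deep below the axis.
- bar_centre (a point): centre of the loose seal bar, a plain aluminium bar 180 long (x) x 14 wide (y) x 18 high (z) with a thin brown strip on its upper face, lying flat on the table strip side up, about 0.12 kg; either end may go to either support
- lever_grip (a point): on the loose press lever, near its centre of mass, 12 above its underside. An aluminium beam of 24 x 24 section lying flat, about 300 long, 0.28 kg; +x points along it to the eye, z up. Beam from x = -110 to +83 of this point, then a steel neck 16 wide to the eye; black handle 30 wide, 20 high from -109 to -179.
- lever_eye (a point): centre of the hole of the lever's eye, 115 mm in +x from lever_grip and at the same height; the eye is a steel ring of 24 outside diameter, 18 wide, with a 12 mm hole along y. Axes as the lever's. With the lever level and the eye on the hinge axis the lever's underside passes 12 above the seal bar's top.
- shiitake1: bystander: shiitake, cap down, about 60 across and 41 high, beyond the eye end of the lever; origin under its centre
- shiitake2: bystander: shiitake, cap down, about 54 across and 41 high, beyond the far end of the seal bar; origin under its centre
- shiitake3: bystander: shiitake, cap down, about 64 across and 41 high, beyond the near end of the seal bar; origin under its centre
- pin: bystander: the hinge pin, 8 mm thick and 50 long with a square head, lying behind the sealer; the person will fit it; origin underneath
- screwdriver: bystander: screwdriver 180 long lying behind the sealer; origin underneath
- shiitake4: bystander: shiitake, cap down, about 52 across and 41 high, close beside the sealer on its +y side; origin under its centre
Mind the look-alikes: they are no part of the job. What is shaped like the part that bears bar_centre but red is not meant.

How it is judged:
By the outcome, as a careful person would: the job done as asked, in the order asked, and still so for the second after the job is handed in, while the arm keeps its last pose, push and grip.
It also fails if it takes over 64 s, if anything falls off the work surface, if the arm or the gripper's body presses on something with over 40 N, if the wrist force passes 120 N, or if a joint passes its speed limit or range.

## Working session

There is one attempt and no reset: what is moved stays moved. The work goes in short steps, Python scripts to look and compute and a shell command to move; the robot and the scene stay as the last step left them, time stands still between calls to the robot, and variables do not carry over. Pictures are saved under pics/ and viewed, and the job is handed in when it is done.

```bash
mkdir -p pics; cat > h.py <<'E'
import numpy as np,cv2
from bench import monitor,read_camera,bot
def grab(n,tag):
    c=read_camera(n); cv2.imwrite(f'pics/{tag}.png',c['pixels']); np.savez(f'{tag}.npz',**c); return c
def ld(tag): return dict(np.load(f'{tag}.npz'))
def ray(c,p,z):
    K=c['mtx'];T=c['world_from_camera'];d=T[:3,:3]@np.linalg.solve(K,[p[0],p[1],1.]);o=T[:3,3]
    return o+d*(z-o[2])/d[2]
def proj(c,P):
    T=c['world_from_camera'];q=T[:3,:3].T@(np.asarray(P)-T[:3,3]);u=c['mtx']@q;return u[:2]/u[2]
E
python3 - <<'E'
from h import *
for n in("scene","top","wrist"):
    c=grab(n,n+'0');print(n,c['mtx'].round(1).tolist(),c['world_from_camera'].round(3).tolist())
s=monitor.sense();print(s)
E
```

```text
scene [[433.4, 0.0, 315.0], [0.0, 433.4, 196.3], [0.0, 0.0, 1.0]] [[0.037, 0.792, -0.609, 1.205], [0.999, -0.022, 0.033, -0.018], [0.013, -0.61, -0.792, 0.966], [0.0, 0.0, 0.0, 1.0]]
top [[363.9, 0.0, 318.7], [0.0, 363.9, 200.5], [0.0, 0.0, 1.0]] [[-0.0, -0.997, 0.081, 0.426], [-1.0, -0.001, -0.011, 0.016], [0.012, -0.081, -0.997, 1.071], [0.0, 0.0, 0.0, 1.0]]
wrist [[316.4, 0.0, 317.2], [0.0, 316.4, 199.9], [0.0, 0.0, 1.0]] [[0.27, -0.926, -0.263, 0.243], [-0.963, -0.26, -0.073, -0.607], [-0.001, 0.273, -0.962, 0.374], [0.0, 0.0, 0.0, 1.0]]
{'time_s': 0.15, 'joint_pos': array([-7.69822311e+01,  2.75410999e+01,  9.14844031e+01,  1.21796858e-03,
        6.10274685e+01, -2.66700778e+00]), 'qvel': array([ 0.03313262,  0.02272686, -0.01834931, -0.01725859,  0.04562336,
       -0.00706412]), 'joint_torque': array([-4.21569184e-04, -9.51150370e+01, -4.30458176e+01, -7.34987452e-05,
        8.17835651e-03, -1.16198089e-05]), 'position': array([ 0.17571409, -0.62547995,  0.23083237]), 'ee_rot': array([[ 9.62766402e-01,  2.70334642e-01, -1.90133092e-04],
       [ 2.70334702e-01, -9.62765979e-01,  9.04954611e-04],
       [ 6.15869093e-05, -9.22659468e-04, -9.99999572e-01]]), 'wrist_force': array([-0.44702795,  0.40557928,  0.44113971]), 'wrist_torque': array([-0.04868366,  0.0101164 , -0.01578343]), 'grip_width': 1.0034192804098852}
```

View pics/scene0.png

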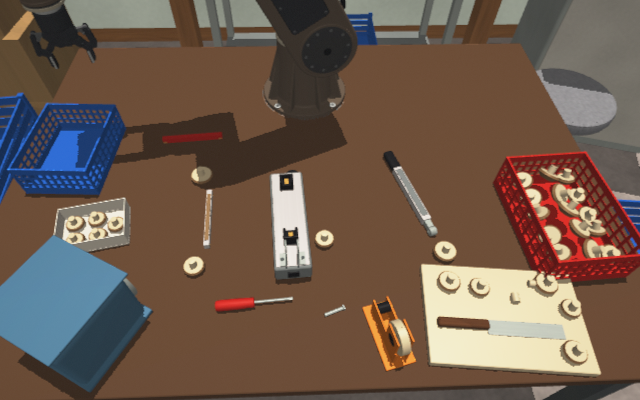

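View pics/top0.png

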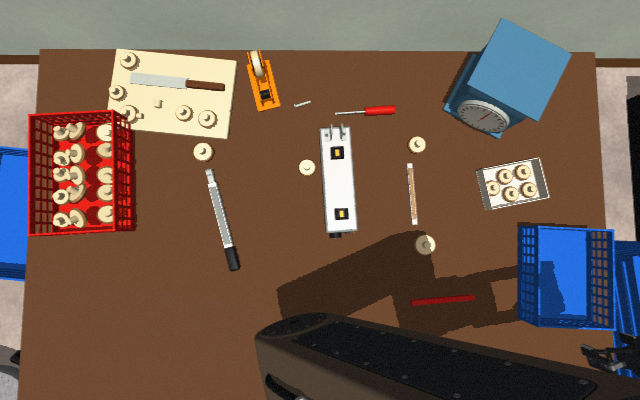

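View pics/wrist0.png

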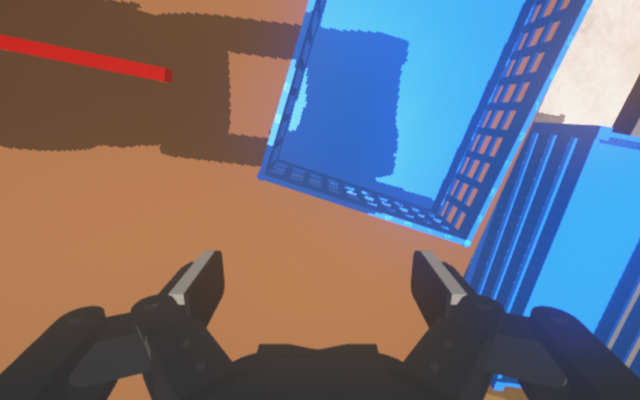

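The top view shows the bar with its brown strip at about (412,194), the lever from its eye at (209,171) to its handle at (235,268), and the sealer around (338,180) with its lugs at the top, which is +x. The red bar at (443,299) is the look-alike. I'll zoom in for measurement.

```bash
python3 - <<'E'
from h import *
c=ld('top0')['pixels']
a=cv2.resize(c[115:245,300:440],None,fx=4,fy=4,interpolation=cv2.INTER_CUBIC)
cv2.imwrite('pics/z1.png',a)
a=cv2.resize(c[160:275,190:250],None,fx=4,fy=4,interpolation=cv2.INTER_CUBIC)
cv2.imwrite('pics/z2.png',a)
c=ld('scene0')['pixels']
cv2.imwrite('pics/z3.png',cv2.resize(c[160:290,190:345],None,fx=4,fy=4,interpolation=cv2.INTER_CUBIC))
E
```

```text
(no output)
```

View pics/z1.png

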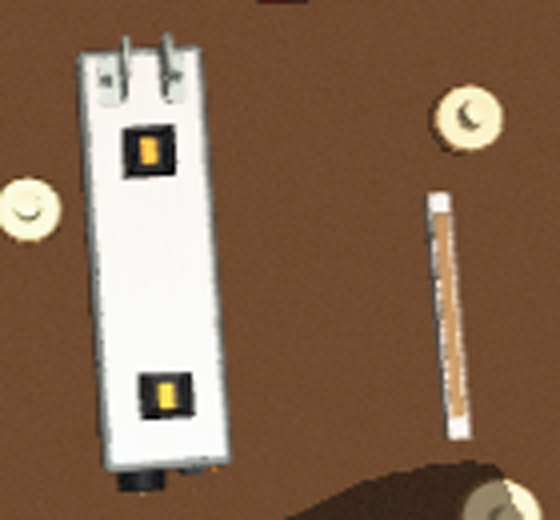

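View pics/z2.png

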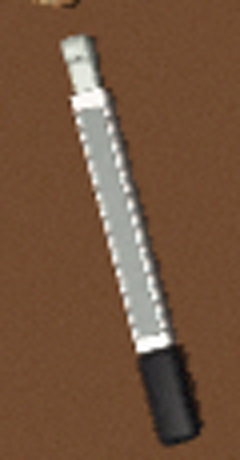

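View pics/z3.png

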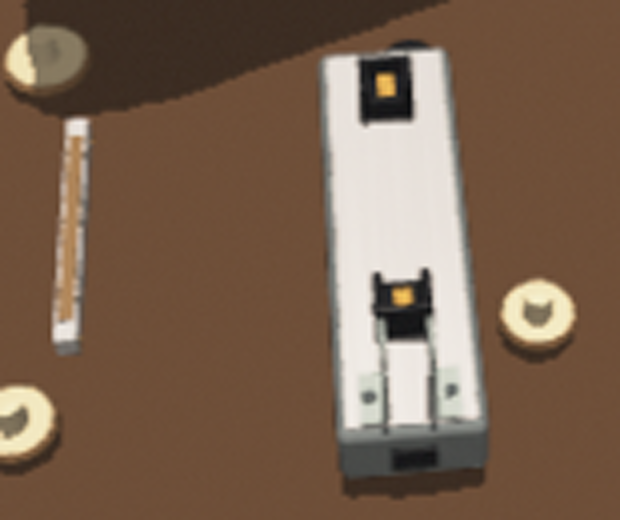

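```bash
cat > m.py <<'E'
from h import *
def msk(c,kind):
    h=cv2.cvtColor(c['pixels'],cv2.COLOR_BGR2HSV);b=c['pixels'].astype(int)
    if kind=='org': return ((h[...,0]>12)&(h[...,0]<32)&(h[...,1]>150)&(h[...,2]>150))
    if kind=='bar': return ((h[...,2]>170)&(h[...,1]<60))|((h[...,0]<22)&(h[...,1]<150)&(h[...,2]>150))
    if kind=='grey': return (h[...,2]>110)&(h[...,1]<60)
def comps(m,lo,hi,box):
    m=m.astype(np.uint8).copy();k=np.zeros_like(m);x0,y0,x1,y1=box;k[y0:y1,x0:x1]=1;m&=k
    n,l,st,ce=cv2.connectedComponentsWithStats(m)
    return [(ce[i].round(1),st[i,4],(l==i)) for i in range(1,n) if lo<st[i,4]<hi]
def rect(c,m,z):
    ys,xs=np.nonzero(m);P=np.array([ray(c,(x,y),z)[:2] for x,y in zip(xs,ys)])*1000
    r=cv2.minAreaRect(P.astype(np.float32));(w,h),a=r[1],r[2]
    if w<h:a+=90
    mu=P.mean(0);u=np.linalg.svd(P-mu,full_matrices=0)[2][0]
    return np.round(r[0],1),np.round(sorted(r[1]),1),round((a+90)%180-90,2),'pca',mu.round(1),round((np.degrees(np.arctan2(u[1],u[0]))+90)%180-90,2)
E
python3 - <<'E'
from m import *
B={'top0':dict(org=(315,120,360,245),bar=(400,155,420,232),sealer=(310,115,360,240),lever=(200,165,245,275)),
 'scene0':dict(org=(265,165,315,285),bar=(198,188,216,250),sealer=(262,165,316,280),lever=(380,150,442,240))}
for t in B:
    c=ld(t)
    print(t)
    for ce,a,m in comps(msk(c,'org'),3,200,B[t]['org']): print(' org',ce,a,ray(c,ce,.08).round(4))
    for ce,a,m in comps(msk(c,'bar'),60,900,B[t]['bar']): print(' bar',ce,a,rect(c,m,.018))
    for ce,a,m in comps(msk(c,'bar'),600,9000,B[t]['sealer']): print(' sealer',ce,a,rect(c,m,.062))
    for ce,a,m in comps(msk(c,'grey'),100,2000,B[t]['lever']): print(' lever',ce,a,rect(c,m,.024))
E
```

```text
top0
 org [336.8 152.2] 26 [ 0.6404 -0.0453  0.08  ]
 org [341.3 213.7] 21 [ 0.4704 -0.0569  0.08  ]
 bar [412.  193.8] 350 (array([ 532.8, -268. ]), array([ 16.8, 180.1]), 3.82, 'pca', array([ 531.5, -268. ]), np.float64(3.88))
 sealer [338.1 179.8] 2581 (array([572.7, -49.9]), array([ 81.8, 295.4]), 3.79, 'pca', array([566.6, -49.8]), np.float64(3.83))
 lever [218.5 209.6] 679 (array([490.7, 293.5]), array([ 25.2, 233.3]), 15.81, 'pca', array([484.8, 291.9]), np.float64(15.86))
scene0
 org [286. 181.] 21 [ 0.47   -0.0563  0.08  ]
 org [290.2 233.6] 16 [ 0.6354 -0.0456  0.08  ]
 bar [207.1 217.5] 339 (array([ 532.6, -267.5]), array([ 16.5, 181.9]), 3.83, 'pca', array([ 537.1, -267.5]), np.float64(3.86))
 sealer [289.1 221.1] 2406 (array([569.5, -49.6]), array([ 80.8, 287.5]), 3.6, 'pca', array([583.1, -49. ]), np.float64(3.57))
 lever [415.2 198.9] 628 (array([492.6, 294.4]), array([ 26.5, 242. ]), 16.05, 'pca', array([494.5, 294.6]), np.float64(15.67))
```

```bash
python3 -m crank '[[1,[40,-22.5,0],0],[1,[40,-22.5,0],0],[1,[40,-22.5,0],0],[1,[40,-22.5,0],0],[1,[40,-22.5,0],0],[1,[40,-22.5,0],0],[1,[40,-22.5,0],0],[1,[40,-22.5,0],0]]' 40; cat >> h.py <<'E'
def goto(tgt,yaw):
    s=monitor.sense();R=s['ee_rot'];d=(np.array(tgt)-s['position'])*1000
    y=np.degrees(np.arctan2(R[1,0],R[0,0]));print('t',round(s['time_s'],2),'pos',s['position'].round(4),'yaw',round(y,2),'need tool',(R.T@d).round(1),'twist',round(y-yaw,2),'grip',round(s['grip_width'],3),'F',s['wrist_force'].round(1))
E
python3 -c "
from h import *;goto([.5327,-.268,.2],3.8)"
```

```text
time_s: 0.95
position: [0.4395, -0.3605, 0.2288]
ee_rot: [[0.965, 0.262, -0.002], [0.262, -0.965, 0.001], [-0.001, -0.001, -1.0]]
wrist_force: [0.5, -0.6, 0.4]
grip_width: 1.0
t 0.95 pos [ 0.4395 -0.3605  0.2288] yaw 15.18 need tool [114.2 -64.8  28.8] twist 11.38 grip 1.0 F [ 0.5 -0.6  0.4]
```

```bash
python3 -m crank '[[1,[38,-21.6,9],0],[1,[38,-21.6,9],0],[1,[38,-21.6,9],0],[1,[0,0,0],5.7],[1,[0,0,0],5.7],[1,[0,0,0],0]]' >/dev/null
python3 -c "
from h import *;goto([.5327,-.268,.2],3.8);c=grab('wrist','w1');print(proj(c,[.5327,-.268,.018]))"
```

```text
t 1.55 pos [ 0.54   -0.2574  0.1999] yaw 3.86 need tool [-8.  10.  -0.1] twist 0.06 grip 0.999 F [ 0.4 -0.4 -0.2]
[326.92163345 186.43458548]
```

View pics/w1.png

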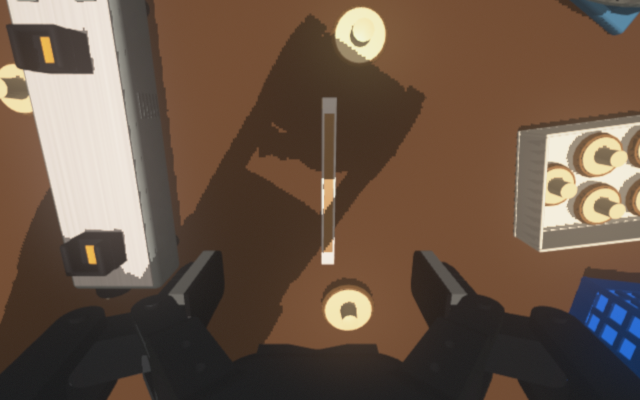

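The wrist view shows the bar clear of the fingers. Its ends are at (330,98) and (328,263), with mushrooms beyond both.

```bash
python3 -c "
from h import *
c=ld('w1');a=ray(c,(329.5,98),.018);b=ray(c,(328,264),.018);print(a,b,(a+b)/2,np.linalg.norm(a-b),np.degrees(np.arctan2(*(a-b)[1::-1])))
goto([.5327,-.2675,.1],3.8);print(monitor.sense()['ee_rot'][:,2])"
```

```text
[ 0.62159757 -0.2638185   0.018     ] [ 0.44260375 -0.27603133  0.018     ] [ 0.53210066 -0.26992492  0.018     ] 0.17940997962173544 3.9032661871468095
t 1.6 pos [ 0.5399 -0.2577  0.2   ] yaw 4.04 need tool [ -7.7   9.4 100. ] twist 0.24 grip 0.998 F [-0.3  0.5  0.7]
[-0.00141367  0.00165778 -0.99999763]
```

```bash
python3 -m crank '[[0.2,[-8,10.5,20],0.2],[0,[0,0,40],0],[0,[0,0,40],0],[0,[0,0,40],0],[0,[0,0,35],0],[0,[0,0,0],0]]' 40 >/dev/null
python3 -c "
from h import *;goto([.5325,-.2687,.0045],3.85);c=grab('wrist','w2')"
```

```text
t 2.2 pos [ 0.533  -0.2729  0.0222] yaw 4.78 need tool [-0.3 -4.3 17.7] twist 0.93 grip 0.495 F [-0.4 -0.5 -0. ]
```

View pics/w2.png

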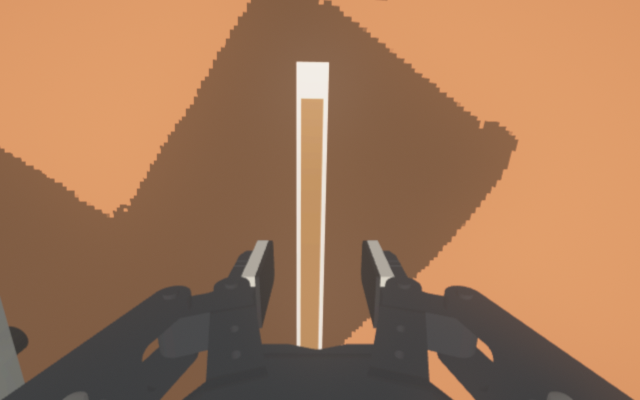

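The fingers straddle the bar, whose centre line is at about column 312. It sits left of the finger middle at about 316, so I'll shift by the computed −4.3 mm and go down.

```bash
python3 -m crank '[[0,[-0.5,-4.3,0],0.8],[0,[0,0,10],0],[0,[0,0,7],0],[0,[0,0,0],0]]' 40 >/dev/null
python3 -c "
from h import *;goto([.5325,-.2687,.0045],3.85)"
```

```text
t 2.65 pos [ 0.5363 -0.2712  0.0122] yaw 4.02 need tool [-3.8 -2.8  7.6] twist 0.17 grip 0.501 F [0.6 0.3 0.3]
```

```bash
python3 -m crank '[[0,[-3.8,-2.8,0],0.2],[0,[0,0,7],0],[0,[0,0,0],0]]' 40 >/dev/null
python3 -c "
from h import *;goto([.5325,-.2687,.0045],3.85)
goto([.5325,-.2687,.0045],3.85)"
```

```text
t 2.95 pos [ 0.5328 -0.2688  0.0058] yaw 3.83 need tool [-0.3 -0.1  1.3] twist -0.02 grip 0.498 F [ 0.9  0.1 -0.7]
t 2.95 pos [ 0.5328 -0.2688  0.0058] yaw 3.83 need tool [-0.3 -0.1  1.3] twist -0.02 grip 0.498 F [ 0.9  0.1 -0.7]
```

Now close on the bar.

```bash
python3 -m crank '[[-1,[0,0,1],0],[-1,[0,0,0],0],[-1,[0,0,0],0],[-1,[0,0,0],0],[-1,[0,0,0],0]]' 40 
python3 -c "
from h import *;goto([.5325,-.2687,.0045],3.85);grab('wrist','w3')"
```

```text
time_s: 3.45
position: [0.5328, -0.2687, 0.0048]
ee_rot: [[0.998, 0.067, 0.015], [0.067, -0.998, -0.008], [0.014, 0.009, -1.0]]
wrist_force: [0.2, 0.2, 0.1]
grip_width: 0.148
t 3.45 pos [ 0.5328 -0.2687  0.0048] yaw 3.84 need tool [-0.3 -0.1  0.3] twist -0.01 grip 0.148 F [0.2 0.2 0.1]
```

View pics/w3.png

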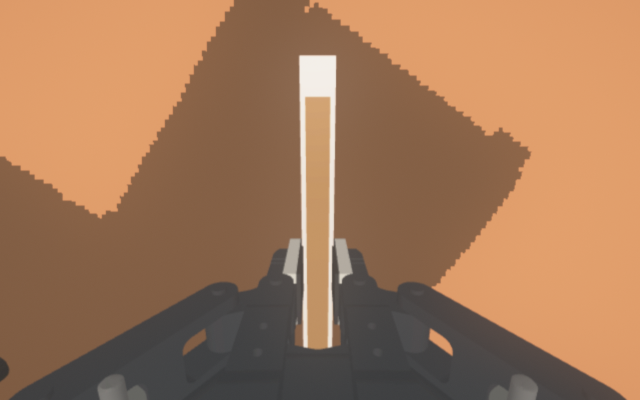

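```bash
sed -i "s/'F',s/'tilt',R[:,2].round(4)[:2],'F',s/" h.py
python3 -m crank '[[-1,[0,0,-10],0],[-1,[0,0,-20],0],[-1,[0,0,-30],0],[-1,[0,0,-30],0],[-1,[0,0,-30],0],[-1,[0,0,-15],0],[-1,[0,0,0],0]]' 40 >/dev/null
python3 -c "
from h import *;goto([.5555,-.051,.135],3.8);grab('wrist','w4')"
```

```text
t 4.2 pos [ 0.5302 -0.2674  0.1476] yaw 3.84 need tool [  39.6 -214.4   11.3] twist 0.04 grip 0.152 tilt [ 0.0138 -0.0075] F [ 1.3 -0.1 -2.2]
```

View pics/w4.png

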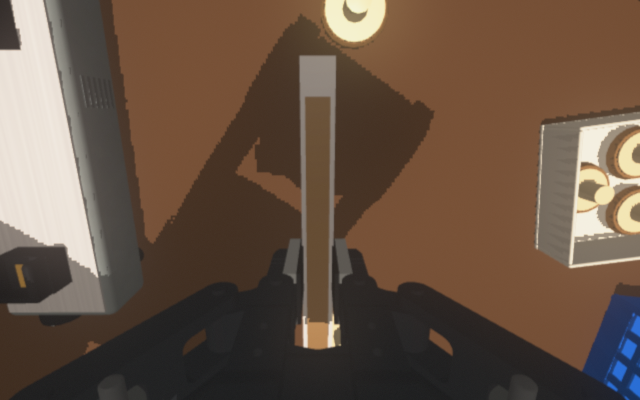

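The bar is up and held straight between the pads, with its far end at (318,56). I'll carry it over.

```bash
python3 -m crank '[[-1,[3,-15,0],0],[-1,[6,-30,0],0],[-1,[6,-30,0],0],[-1,[6,-30,0],0],[-1,[6,-30,0],0],[-1,[6,-30,0],0],[-1,[4,-25,0],0],[-1,[2,-10,0],0]]' 40 >/dev/null
python3 -c "
from h import *;goto([.5555,-.051,.135],3.8)"
```

```text
t 5.05 pos [ 0.5503 -0.0529  0.1366] yaw 3.63 need tool [ 5.3 -1.6  1.6] twist -0.17 grip 0.147 tilt [ 0.0002 -0.0031] F [ 0.6 -0.4 -1.6]
```

```bash
python3 -c "
from h import *
for n in ('wrist','scene','top'):
  c=grab(n,n+'5')
  for P in ([0,0,.089],[.085,0,.08],[-.085,0,.08],[.14,0,.122]):
    a=np.radians(3.8);Q=[.5555+np.cos(a)*P[0],-.051+np.sin(a)*P[0],P[2]];print(n,P,proj(c,Q).round(1))
p=cv2.imread('pics/scene5.png')[130:300,220:380];cv2.imwrite('pics/z5.png',cv2.resize(p,None,fx=3.5,fy=3.5,interpolation=3))
"
```

```text
wrist [0, 0, 0.089] [314.5 215.3]
wrist [0.085, 0, 0.08] [313.7  73.9]
wrist [-0.085, 0, 0.08] [315.2 320.8]
wrist [0.14, 0, 0.122] [312.1 -79. ]
scene [0, 0, 0.089] [287.9 204.9]
scene [0.085, 0, 0.08] [290.3 235.3]
scene [-0.085, 0, 0.08] [285.9 181.2]
scene [0.14, 0, 0.122] [291.4 245.9]
top [0, 0, 0.089] [339.2 182.3]
top [0.085, 0, 0.08] [336.8 152.2]
top [-0.085, 0, 0.08] [341.2 213.6]
top [0.14, 0, 0.122] [336.3 128.5]
```

View pics/wrist5.png

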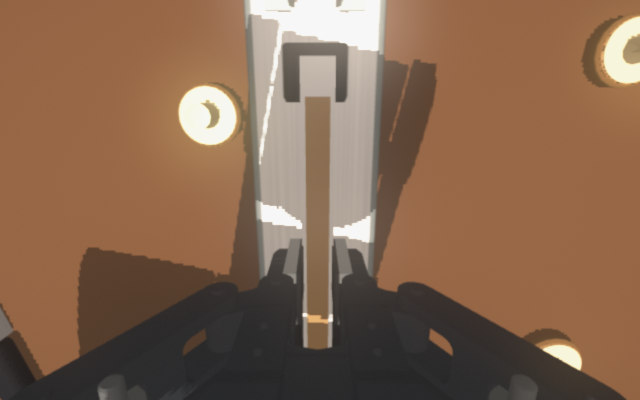

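View pics/z5.png

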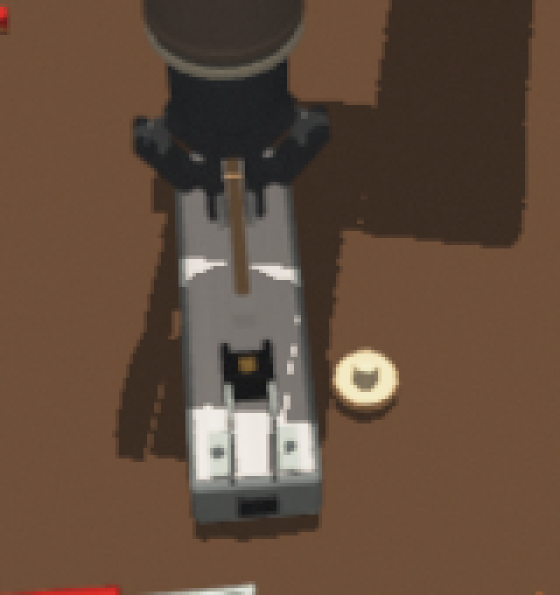

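The wrist view shows the rear support's outline at columns 283–348, rows 43–103. The bar end is at columns 300–336. I'll compute the lateral error from that.

```bash
python3 -c "
from h import *
c=ld('wrist5')
a=np.radians(3.8);u=np.array([np.cos(a),np.sin(a)]);v=np.array([-u[1],u[0]]);s=np.array([.5555,-.051])
for p in ((283.5,43),(347.5,43),(283.5,102),(347.5,102)):
  q=ray(c,p,.094)[:2]-s;print('support',(u@q*1000).round(1),(v@q*1000).round(1))
for p in ((300,56),(336,56)):
  q=ray(c,p,.148)[:2]-s;print('bar end',(u@q*1000).round(1),(v@q*1000).round(1))
goto([.5555,-.051,.1],3.8)
im=c['pixels'];print(im[70,270:360].max(1).tolist());print(im[20:120,294].max(1).tolist())
"
```

```text
support 99.1 16.0
support 99.0 -18.3
support 68.9 17.0
support 68.7 -19.0
bar end 84.4 4.8
bar end 84.4 -9.1
t 5.2 pos [ 0.5508 -0.055   0.137 ] yaw 3.62 need tool [ 4.9 -3.9 37. ] twist -0.18 grip 0.149 tilt [ 0.0011 -0.0037] F [-0.4 -1.6 -1.2]
[192, 206, 231, 243, 244, 238, 216, 195, 193, 193, 191, 182, 154, 117, 99, 97, 97, 98, 97, 98, 98, 98, 98, 98, 98, 98, 99, 100, 105, 142, 190, 196, 195, 196, 195, 195, 196, 196, 195, 197, 196, 196, 196, 196, 196, 196, 196, 197, 196, 197, 197, 197, 197, 196, 197, 197, 197, 197, 196, 197, 197, 197, 196, 197, 195, 172, 115, 104, 104, 105, 105, 105, 104, 104, 104, 104, 114, 141, 175, 194, 195, 197, 197, 197, 197, 197, 197, 200, 201, 199]
[247, 247, 247, 247, 247, 247, 247, 247, 247, 247, 247, 242, 214, 207, 207, 206, 204, 205, 204, 204, 203, 200, 168, 128, 118, 117, 116, 115, 115, 113, 112, 111, 110, 110, 109, 108, 108, 107, 105, 105, 104, 104, 103, 102, 102, 101, 100, 100, 99, 98, 98, 96, 96, 96, 95, 94, 94, 93, 93, 92, 91, 91, 91, 90, 89, 88, 88, 88, 87, 87, 87, 86, 86, 85, 84, 85, 84, 84, 83, 82, 83, 95, 153, 184, 187, 185, 185, 186, 185, 186, 185, 185, 185, 185, 185, 184, 184, 183, 183, 183]
```

```bash
python3 -m crank '[[-1,[4.7,-3.5,8],-0.2],[-1,[0,0,10],0],[-1,[0,0,8],0],[-1,[0,0,0],0],[-1,[0,0,0],0]]' 40 >/dev/null
python3 -c "
from h import *;goto([.5552,-.0515,.084],3.8);c=grab('wrist','w6');goto([.5552,-.0515,.084],3.8)"
```

```text
t 5.7 pos [ 0.5548 -0.0541  0.1072] yaw 3.63 need tool [ 0.6 -2.7 23.2] twist -0.17 grip 0.151 tilt [-0.0008 -0.0038] F [-0.6  0.3 -0.6]
t 5.75 pos [ 0.5547 -0.054   0.1072] yaw 3.64 need tool [ 0.6 -2.6 23.2] twist -0.16 grip 0.148 tilt [-0.0009 -0.0038] F [-0.4  0.6 -1.9]
```

View pics/w6.png

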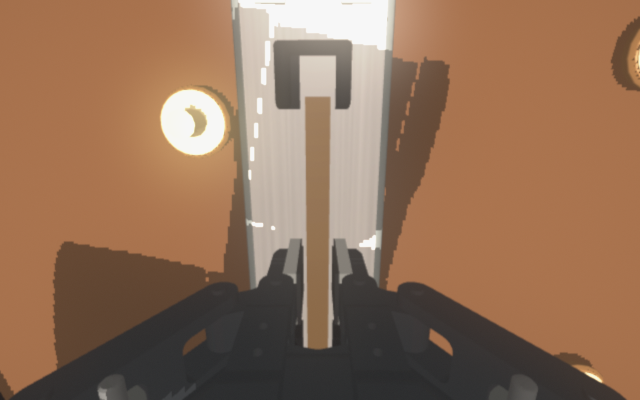

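The support's middle is at column 313 and the bar end's at 318, so the bar is about 2.3 mm too far to −y. That agrees with the pose reading.

```bash
python3 -m crank '[[-1,[0.7,-2.5,0],-0.2],[-1,[0,0,0],0],[-1,[0,0,0],0]]' 40 >/dev/null
python3 -c "
from h import *;goto([.5552,-.0515,.084],3.8);c=grab('wrist','w7');goto([.5552,-.0515,.084],3.8)
a=np.radians(3.8);u=np.array([np.cos(a),np.sin(a)]);v=np.array([-u[1],u[0]]);s=np.array([.5552,-.0515])
im=c['pixels'];print(im[80,265:360].max(1).tolist());print(im[20:125,288].max(1).tolist());print(im[40:75,318].max(1).tolist())"
```

```text
t 6.05 pos [ 0.5557 -0.0516  0.1079] yaw 3.83 need tool [-0.5 -0.2 23.9] twist 0.03 grip 0.152 tilt [ 0.0001 -0.0039] F [ 0.7  1.2 -1.6]
t 6.1 pos [ 0.5557 -0.0516  0.1079] yaw 3.83 need tool [-0.5 -0.3 23.9] twist 0.03 grip 0.146 tilt [ 0.0001 -0.0039] F [ 1.2 -0.1 -2.2]
[247, 247, 226, 211, 211, 212, 212, 213, 213, 213, 213, 212, 212, 212, 198, 159, 110, 102, 102, 103, 103, 103, 103, 104, 103, 103, 102, 102, 102, 102, 102, 103, 104, 110, 154, 207, 213, 213, 213, 213, 213, 213, 213, 213, 213, 213, 213, 213, 213, 213, 213, 213, 213, 213, 213, 213, 213, 213, 213, 214, 213, 213, 213, 213, 214, 213, 214, 213, 213, 211, 187, 120, 108, 106, 108, 106, 104, 104, 104, 105, 105, 105, 106, 106, 105, 106, 105, 105, 104, 105, 110, 152, 206, 212, 214]
[247, 247, 247, 247, 247, 247, 247, 247, 247, 232, 223, 222, 222, 222, 222, 221, 221, 220, 220, 220, 220, 218, 193, 152, 134, 132, 131, 130, 129, 129, 129, 127, 126, 125, 124, 123, 122, 122, 121, 120, 118, 118, 117, 116, 115, 114, 114, 112, 112, 112, 111, 109, 108, 107, 107, 106, 106, 105, 105, 104, 104, 102, 102, 102, 101, 100, 100, 100, 99, 99, 98, 97, 97, 97, 96, 96, 95, 94, 95, 94, 95, 95, 94, 93, 93, 93, 92, 92, 91, 92, 111, 171, 204, 207, 206, 206, 207, 206, 207, 206, 206, 206, 206, 205, 206]
[225, 223, 203, 163, 145, 142, 141, 140, 139, 138, 136, 135, 134, 132, 136, 172, 210, 220, 220, 220, 220, 219, 219, 219, 218, 218, 218, 217, 217, 217, 217, 216, 216, 216, 215]
```

View pics/w7.png

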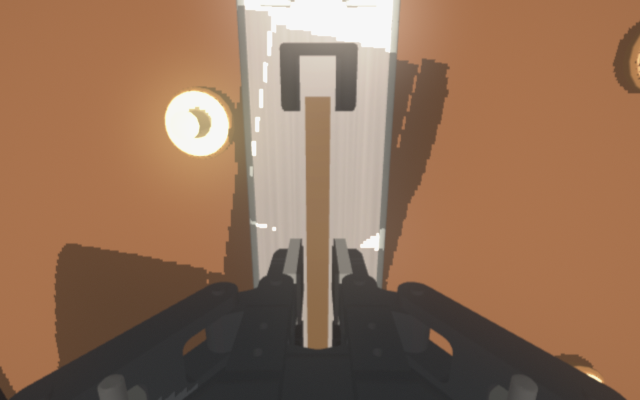

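Support and bar are now both centred near column 318. Next, the position along x.

```bash
python3 -c "
from h import *
c=ld('w7')
a=np.radians(3.8);u=np.array([np.cos(a),np.sin(a)]);v=np.array([-u[1],u[0]]);s=np.array([.5557,-.0516])
for p,z in (((318.5,42.5),.094),((288,110.7),.094),((317.7,55.2),.119)):
  q=ray(c,p,z)[:2]-s;print(z,(u@q*1000).round(1),(v@q*1000).round(1))
"
```

```text
0.094 99.2 -0.7
0.094 69.4 13.9
0.119 90.1 -0.2
```

```bash
python3 -m crank '[[-1,[-0.7,0,7],0],[-1,[0,0,7],0],[-1,[0,0,0],0],[-1,[0,0,0],0]]' 40 >/dev/null
python3 -c "
from h import *;goto([.5552,-.0515,.086],3.8)"
```

```text
t 6.5 pos [ 0.5549 -0.0516  0.0927] yaw 3.84 need tool [ 0.3 -0.1  6.7] twist 0.04 grip 0.15 tilt [ 0.0005 -0.004 ] F [-0.1  1.1 -1.4]
```

```bash
python3 -m crank '[[-1,[0.2,0,4],0],[-1,[0,0,2],0],[-1,[0,0,0],0],[-1,[0,0,0],0]]' 40 >/dev/null
python3 -c "
from h import *;goto([.5552,-.0515,.085],3.8)"
```

```text
t 6.9 pos [ 0.5551 -0.0517  0.0861] yaw 3.84 need tool [ 0.1 -0.2  1.1] twist 0.04 grip 0.148 tilt [ 0.0002 -0.0039] F [ 0.  -0.1 -1.2]
```

```bash
python3 -m crank '[[-1,[0,0,1.2],0],[-1,[0,0,0],0],[-1,[0,0,0],0]]' 40 >/dev/null
python3 -c "
from h import *;goto([.5552,-.0515,.085],3.8);c=grab('wrist','w8')"
```

```text
t 7.2 pos [ 0.5553 -0.0517  0.0852] yaw 3.84 need tool [-0.1 -0.2  0.2] twist 0.04 grip 0.15 tilt [ 0.0007 -0.004 ] F [-1.8  0.8  0.9]
```

View pics/w8.png

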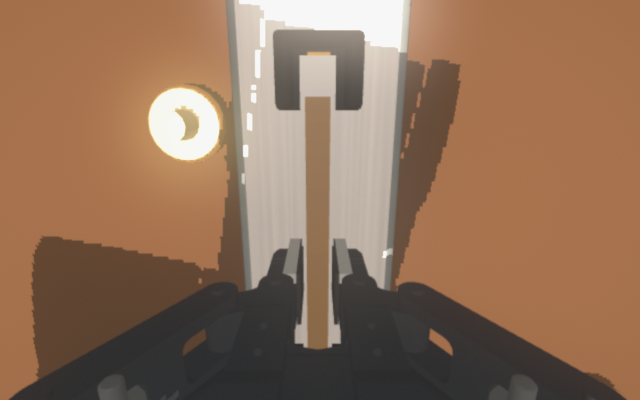

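The bar end is in the pocket at (318,60), between the cheeks with a small gap at the end wall. The force has just started to rise, so it is touching. I'll lower slightly more, then release.

```bash
python3 -m crank '[[-1,[0,0,0.7],0],[-1,[0,0,0],0]]' 40 >/dev/null
python3 -c "
from h import *;goto([.5552,-.0515,.085],3.8)"
python3 -m crank '[[-0.5,[0,0,0],0],[-0.3,[0,0,0],0],[-0.1,[0,0,0],0],[-0.1,[0,0,0],0],[-0.1,[0,0,0],0]]' 40 >/dev/null
python3 -c "
from h import *;goto([.5552,-.0515,.085],3.8);c=grab('wrist','w9')"
```

```text
t 7.45 pos [ 0.5554 -0.0517  0.0849] yaw 3.84 need tool [-0.1 -0.2 -0.1] twist 0.04 grip 0.152 tilt [ 0.001  -0.0041] F [-1.8 -0.2  2. ]
t 7.95 pos [ 0.5557 -0.0517  0.0848] yaw 3.84 need tool [-0.5 -0.3 -0.2] twist 0.04 grip 0.447 tilt [ 0.0016 -0.0041] F [-0.   0.2 -0.4]
```

View pics/w9.png

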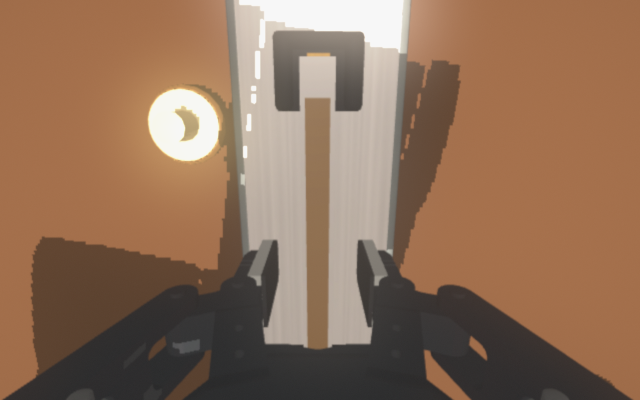

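The fingers are clear and the bar has stayed put, so I'll go up.

```bash
python3 -m crank '[[-0.1,[0,0,-10],0],[-0.1,[0,0,-25],0],[0.2,[0,0,-35],0],[0.2,[0,0,-35],0],[0.2,[0,0,-30],0],[0.2,[0,0,-15],0],[0.2,[0,0,0],0]]' 40 >/dev/null
python3 -c "
from h import *;goto([.4828,.2912,.2],15.8);c=grab('wrist','w10')
p=grab('scene','s10')['pixels'][150:300,220:380];cv2.imwrite('pics/z10.png',cv2.resize(p,None,fx=3.5,fy=3.5,interpolation=3))"
```

```text
t 8.7 pos [ 0.5548 -0.051   0.2443] yaw 3.84 need tool [ -48.9 -346.4   42.8] twist -11.96 grip 0.604 tilt [ 0.0015 -0.0041] F [ 1.   0.9 -0.6]
```

View pics/w10.png

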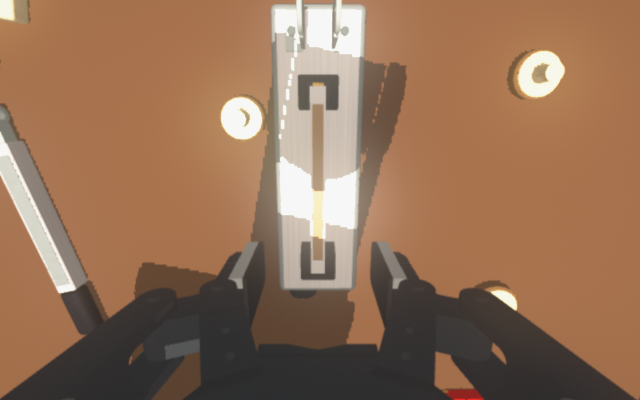

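View pics/z10.png

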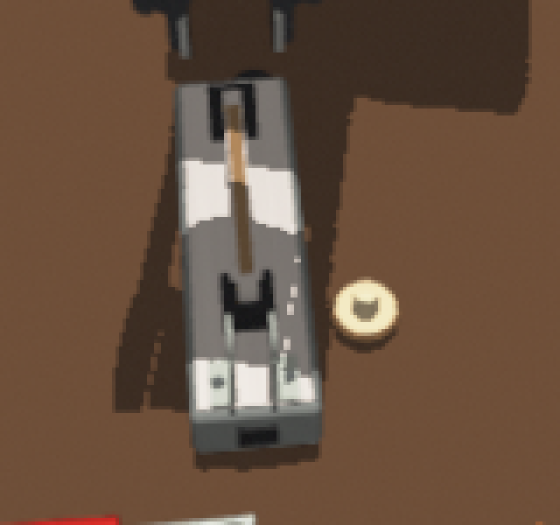

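Both bar ends lie in their pockets, at about (318,92) and (318,262). Next, the lever.

```bash
python3 -m crank '[[0.2,[-3,-22,0],0],[0.2,[-6,-43,0],0],[0.2,[-6,-43,0],0],[0.2,[-6,-43,0],0],[0.2,[-6,-43,0],0],[0.2,[-6,-43,0],0],[0.2,[-6,-43,0],0],[0.2,[-6,-43,0],0]]' 40 >/dev/null
python3 -m crank '[[0.2,[-3,-20,10],0],[0.2,[0,0,10],-6],[0.2,[0,0,10],-6],[0.2,[0,0,0],0]]' 40 >/dev/null
python3 -c "
from h import *;goto([.4828,.2912,.2],15.8);c=grab('wrist','w11')"
```

```text
t 10.0 pos [0.4716 0.299  0.1951] yaw 16.11 need tool [ 8.5 10.6 -5. ] twist 0.31 grip 0.603 tilt [-0.0218 -0.0106] F [ 0.  -0.1  0.2]
```

View pics/w11.png

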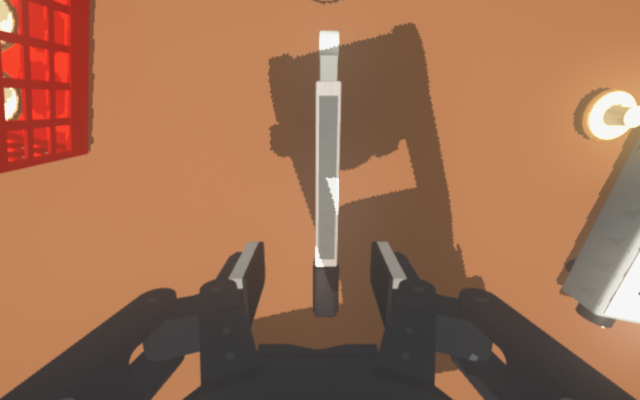

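The lever shows its beam from (328,82) to (326,265) and its eye end at (329,32), clear of other things.

```bash
python3 -c "
from h import *
c=ld('w11');im=c['pixels'];h=cv2.cvtColor(im,cv2.COLOR_BGR2HSV)
for r in (90,150,200,250): print(r,im[r,310:348].max(1).tolist())
print(im[20:110,329].tolist()[::3])
"
```

```text
90 [117, 117, 116, 117, 121, 149, 199, 221, 227, 226, 225, 226, 226, 226, 225, 223, 223, 225, 225, 223, 222, 222, 223, 225, 225, 224, 225, 225, 225, 222, 199, 154, 120, 115, 115, 116, 115, 115]
150 [117, 117, 117, 117, 122, 155, 208, 222, 210, 155, 145, 145, 145, 144, 146, 145, 144, 145, 145, 145, 144, 143, 143, 143, 142, 145, 168, 208, 214, 183, 128, 117, 117, 116, 116, 116, 116, 116]
200 [122, 122, 122, 122, 127, 162, 211, 217, 193, 153, 148, 148, 147, 148, 147, 147, 148, 147, 148, 148, 148, 148, 154, 202, 241, 247, 247, 247, 244, 208, 197, 196, 196, 196, 196, 196, 196, 196]
250 [196, 196, 196, 196, 202, 242, 247, 247, 201, 150, 146, 146, 145, 144, 144, 144, 145, 145, 145, 146, 145, 146, 146, 149, 175, 212, 196, 154, 122, 119, 118, 119, 118, 118, 118, 118, 118, 118]
[[94, 135, 195], [94, 136, 195], [95, 136, 195], [101, 139, 195], [222, 234, 235], [241, 245, 245], [246, 247, 247], [247, 247, 247], [247, 247, 247], [243, 246, 246], [153, 167, 171], [142, 155, 158], [182, 197, 197], [183, 199, 199], [184, 198, 200], [183, 198, 199], [183, 199, 198], [182, 197, 199], [182, 198, 197], [183, 198, 198], [176, 189, 194], [201, 214, 222], [202, 214, 223], [201, 214, 223], [201, 213, 223], [175, 186, 196], [136, 144, 146], [136, 143, 146], [135, 142, 145], [135, 142, 145]]
```

```bash
python3 -c "
from h import *
c=ld('w11');P=[ray(c,p,.024)[:2] for p in ((328.3,81),(325.8,265.5),(328.2,90),(325.9,250))]
d=P[2]-P[3];yaw=np.degrees(np.arctan2(d[1],d[0]));u=(P[0]-P[1])/np.linalg.norm(P[0]-P[1]);print(np.linalg.norm(P[0]-P[1]),yaw,np.degrees(np.arctan2(u[1],u[0])))
g=P[0]-.083*u;g2=P[1]+.110*u;print(g,g2)
e=ray(c,(329,31.5),.015)[:2];print('eye end',u@(e-g))
goto([*g,.05],yaw)"
```

```text
0.19149922575044825 15.81072583560241 15.859560764670492
[0.48288962 0.29096337] [0.48433326 0.2913735 ]
eye end 0.12599520981039067
t 10.05 pos [0.4719 0.299  0.1958] yaw 15.88 need tool [ 11.8  10.1 145.6] twist 0.07 grip 0.601 tilt [-0.0213 -0.0103] F [-0.1  0.1  0. ]
```

```bash
python3 -m crank '[[0.2,[6,5,20],0],[0.2,[6,5,30],0],[0.2,[0,0,30],0],[0.2,[0,0,25],0],[0.2,[0,0,15],0],[0.2,[0,0,0],0],[0.2,[0,0,0],0]]' 40 >/dev/null
python3 -c "
from h import *;goto([.4833,.2911,.005],15.83)"
```

```text
t 10.75 pos [0.4859 0.2894 0.073 ] yaw 14.36 need tool [-0.6 -2.6 68. ] twist -1.47 grip 0.599 tilt [-0.0205 -0.0099] F [0.5 0.7 0.5]
```

```bash
python3 -m crank '[[0.2,[-0.5,-2.5,5],-1.5],[0.2,[0,0,15],0],[0.2,[0,0,15],0],[0.2,[0,0,10],0],[0.2,[0,0,0],0],[0.2,[0,0,0],0]]' 40 >/dev/null
python3 -c "
from h import *;goto([.4833,.2911,.005],15.83);grab('wrist','w12')"
```

```text
t 11.35 pos [0.4858 0.2925 0.0277] yaw 15.86 need tool [-2.4  0.6 22.8] twist 0.03 grip 0.601 tilt [-0.0158 -0.0074] F [-0.  -0.8  0.9]
```

View pics/w12.png

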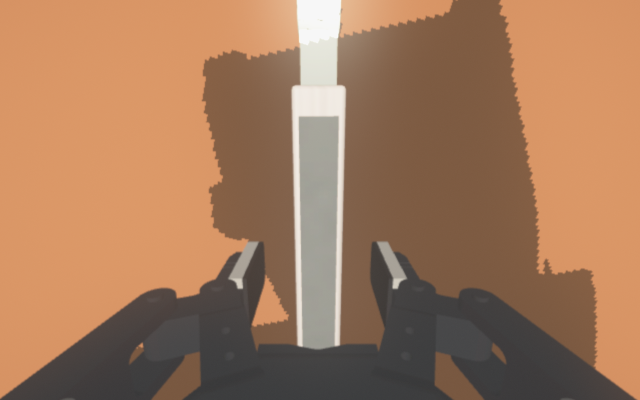

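The lever is centred between the fingers at column 319. I'll lower the rest of the way.

```bash
python3 -m crank '[[0,[-2.4,0.5,10],0],[0,[0,0,11],0],[0,[0,0,0],0],[0,[0,0,0],0]]' 60 >/dev/null
python3 -c "
from h import *;goto([.4833,.2911,.005],15.83)"
```

```text
t 11.8 pos [0.4835 0.2914 0.0059] yaw 15.86 need tool [-0.3  0.2  0.9] twist 0.03 grip 0.5 tilt [-0.0144 -0.0067] F [0.3 0.3 0.4]
```

```bash
python3 -m crank '[[-1,[0,0,0.5],0],[-1,[0,0,0],0],[-1,[0,0,0],0],[-1,[0,0,0],0],[-1,[0,0,0],0]]' 60 >/dev/null
python3 -c "
from h import *;goto([.4833,.2911,.005],15.83);grab('wrist','w13')"
python3 -m crank '[[-1,[0,0,-10],0],[-1,[0,0,-20],0],[-1,[0,0,-30],0],[-1,[0,0,-40],0],[-1,[0,0,-40],0],[-1,[0,0,-30],0],[-1,[0,0,-15],0],[-1,[0,0,0],0]]' 60 >/dev/null
python3 -c "
from h import *;goto([.5555-.0,.05,.2],15.83);grab('wrist','w14')"
```

```text
t 12.3 pos [0.4836 0.2914 0.0057] yaw 15.85 need tool [-0.4  0.2  0.7] twist 0.02 grip 0.265 tilt [-0.0143 -0.0067] F [-0.4  0.9 -3.2]
t 13.15 pos [0.4853 0.2921 0.2019] yaw 15.85 need tool [  1.4 252.1   2.6] twist 0.02 grip 0.267 tilt [-0.0148 -0.0069] F [-0.4  1.  -3.9]
```

View pics/w13.png

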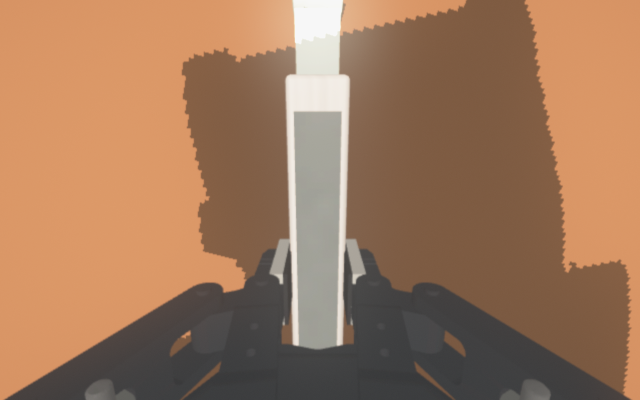

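View pics/w14.png

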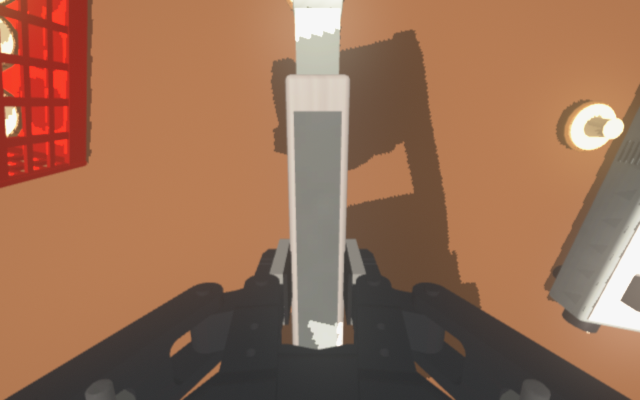

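The lever is held at z≈0.20. I'll carry it over the sealer, staying high and turning it on the way.

```bash
python3 -m crank '[[-1,[0,15,0],0],[-1,[0,30,0],0],[-1,[0,35,0],0],[-1,[0,35,0],0],[-1,[0,35,0],0],[-1,[0,35,0],0],[-1,[0,35,0],0],[-1,[0,35,0],0]]' 60 >/dev/null
python3 -c "
from h import *;goto([.5801,-.0498,.2],15.83)"

```

```text
t 14.0 pos [0.5501 0.0358 0.1916] yaw 16.22 need tool [ 4.6 90.6 -8.5] twist 0.39 grip 0.263 tilt [-0.031  -0.0107] F [-0.   1.  -2.3]
```

```bash
python3 -m crank '[[-1,[2,25,-5],3],[-1,[2,25,-4],3],[-1,[0,22,0],3],[-1,[0,10,0],3],[-1,[0,0,0],0],[-1,[0,0,0],0]]' 60 >/dev/null
python3 -c "
from h import *;goto([.5801,-.0498,.2],3.8);print(monitor.sense()['ee_rot'].round(4).tolist())
grab('wrist','w15');grab('top','t15');c=grab('scene','s15')
p=c['pixels'][130:300,200:380];cv2.imwrite('pics/z15.png',cv2.resize(p,None,fx=3.5,fy=3.5,interpolation=3))"

```

```text
t 14.6 pos [ 0.5672 -0.0549  0.1921] yaw 3.49 need tool [12.9 -4.2 -8.5] twist -0.31 grip 0.266 tilt [-0.0453 -0.0104] F [-0.3  0.5 -3.2]
[[0.9971, 0.0612, -0.0453], [0.0607, -0.9981, -0.0104], [-0.0458, 0.0076, -0.9989]]
```

View pics/w15.png

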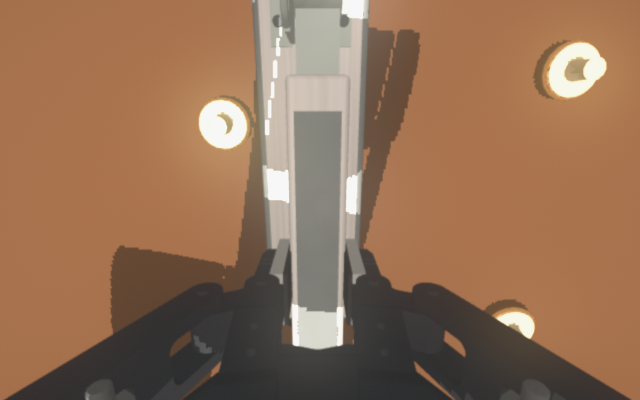

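View pics/z15.png

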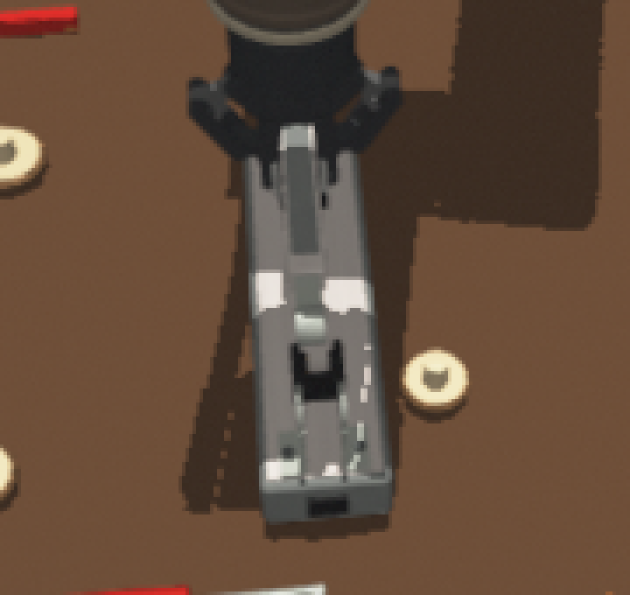

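The lever is over the sealer and aligned laterally, but the tool has pitched about 1.7° relative to when it gripped. I'll test how moves affect the tilt.

```bash
q(){ python3 -c "
from h import *;goto([.5801,-.0498,.2],3.8);print('pitch',monitor.sense()['ee_rot'][2,:2].round(4))"; }
python3 -m crank '[[-1,[0,0,-10],0],[-1,[0,0,-20],0],[-1,[0,0,-20],0],[-1,[0,0,0],0],[-1,[0,0,0],0]]' 60 >/dev/null; q
python3 -m crank '[[-1,[-25,0,0],0],[-1,[-25,0,0],0],[-1,[0,0,0],0],[-1,[0,0,0],0]]' 60 >/dev/null; q
python3 -m crank '[[-1,[25,0,0],0],[-1,[25,0,0],0],[-1,[0,0,0],0],[-1,[0,0,0],0]]' 60 >/dev/null; q
```

```text
t 15.25 pos [ 0.5696 -0.0505  0.2459] yaw 3.91 need tool [12.6 -0.3 45.4] twist 0.11 grip 0.265 tilt [-0.0441 -0.0104] F [-0.4 -0.  -3.4]
pitch [-0.0447  0.0074]
t 15.65 pos [ 0.5174 -0.0529  0.2458] yaw 4.04 need tool [64.8  1.  42.8] twist 0.24 grip 0.266 tilt [-0.0458 -0.0101] F [-0.2 -0.8 -2.9]
pitch [-0.0464  0.0068]
t 16.05 pos [ 0.5696 -0.0487  0.2414] yaw 4.09 need tool [12.4  1.6 40.8] twist 0.29 grip 0.269 tilt [-0.0473 -0.0098] F [-0.6  0.5 -3.1]
pitch [-0.0479  0.0064]
```

```bash
q(){ python3 -c "
from h import *;goto([.5801,-.0498,.2],3.8);print('pitch',monitor.sense()['ee_rot'][2,:2].round(4))"; }
python3 -m crank '[[-1,[0,0,45],0],[-1,[0,0,0],0],[-1,[0,0,0],0]]' 60 >/dev/null; q
python3 -m crank '[[-1,[0,0,-45],0],[-1,[0,0,-45],0],[-1,[0,0,0],0],[-1,[0,0,0],0]]' 60 >/dev/null; q
python3 -m crank '[[-1,[0,0,45],0],[-1,[0,0,45],0],[-1,[0,0,0],0],[-1,[0,0,0],0]]' 60 >/dev/null; q
```

```text
t 16.35 pos [ 0.5679 -0.0491  0.1962] yaw 4.12 need tool [11.9  1.6 -4.4] twist 0.32 grip 0.263 tilt [-0.0462 -0.01  ] F [-0.1  0.2 -2. ]
pitch [-0.0468  0.0067]
t 16.75 pos [ 0.5719 -0.0482  0.2935] yaw 4.11 need tool [12.4  1.5 93.1] twist 0.31 grip 0.265 tilt [-0.0448 -0.0101] F [ 0.1 -0.  -4. ]
pitch [-0.0454  0.0069]
t 17.15 pos [ 0.5689 -0.0494  0.2047] yaw 4.11 need tool [11.4  1.2  4.2] twist 0.31 grip 0.262 tilt [-0.0398 -0.0108] F [ 0.9  0.3 -2.4]
pitch [-0.0405  0.0079]
```

```bash
q(){ python3 -c "
from h import *;goto([.5801,-.0498,.2],3.8);print('pitch',monitor.sense()['ee_rot'][2,:2].round(4))"; }
python3 -m crank '[[-1,[0,0,-45],0],[-1,[0,0,-45],0],[-1,[0,0,0],0],[-1,[0,0,45],0],[-1,[0,0,45],0],[-1,[0,0,0],0],[-1,[0,0,0],0]]' 60 >/dev/null; q
python3 -m crank '[[-1,[0,0,-45],0],[-1,[0,0,-45],0],[-1,[0,0,-45],0],[-1,[0,0,0],0],[-1,[0,0,45],0],[-1,[0,0,45],0],[-1,[0,0,45],0],[-1,[0,0,0],0]]' 60 >/dev/null; q
```

```text
t 17.85 pos [ 0.5737 -0.0498  0.2191] yaw 4.11 need tool [ 6.9  0.3 18.9] twist 0.31 grip 0.266 tilt [-0.0271 -0.0124] F [-0.2  1.1 -2.3]
pitch [-0.0279  0.0104]
t 18.65 pos [ 0.5803 -0.0502  0.242 ] yaw 4.13 need tool [ 0.1 -1.1 42. ] twist 0.33 grip 0.264 tilt [-0.0052 -0.015 ] F [-1.2  0.4 -2.7]
pitch [-0.0062  0.0146]
```

Vertical cycling brought the pitch back; the lever is now within about 0.5° of level. Next I'll check the lug positions in the earlier unobstructed views.

```bash
python3 -c "
from h import *
c=ld('w10');p=c['pixels'][0:110,265:375];cv2.imwrite('pics/z16.png',cv2.resize(p,None,fx=5,fy=5,interpolation=3))
H=[.6949,-.0422];a=np.radians(3.8);u=np.array([np.cos(a),np.sin(a)]);v=np.array([-u[1],u[0]])
for du in(-.015,0,.015):
  for dv in (-.012,.012):
    for z in (.062,.137): print(du,dv,z,proj(c,[*(H+u*du+v*dv),z]).round(1))
"
```

```text
-0.015 -0.012 0.062 [329.6  49.1]
-0.015 -0.012 0.137 [334.   29.5]
-0.015 0.012 0.062 [304.2  49. ]
-0.015 0.012 0.137 [300.5  29.4]
0 -0.012 0.062 [329.8  31.5]
0 -0.012 0.137 [334.4   5.8]
0 0.012 0.062 [304.   31.4]
0 0.012 0.137 [300.2   5.7]
0.015 -0.012 0.062 [330.   13.4]
0.015 -0.012 0.137 [334.7 -18.8]
0.015 0.012 0.062 [303.8  13.3]
0.015 0.012 0.137 [299.9 -18.9]
```

View pics/z16.png

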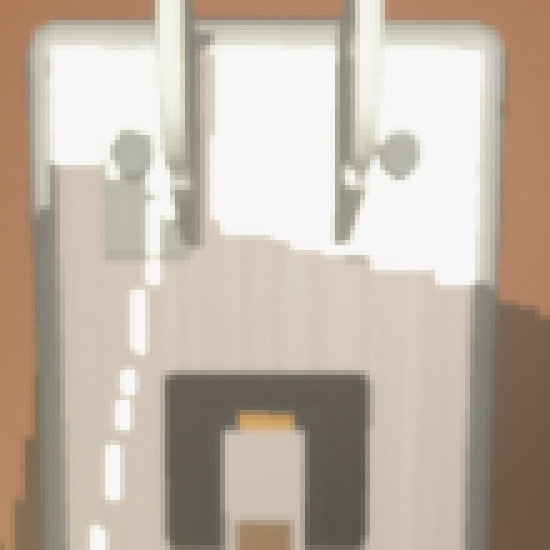

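```bash
python3 -c "
from h import *
c=ld('w10');im=c['pixels']
a=np.radians(3.8);u=np.array([np.cos(a),np.sin(a)]);v=np.array([-u[1],u[0]]);s=np.array([.5552,-.0515])
def loc(p,z):
  q=ray(c,p,z)[:2]-s;return (u@q*1000).round(1),(v@q*1000).round(1)
print('lug tops',loc((302.6,10),.137),loc((336.4,10),.137))
print('lug base',loc((305.8,48.4),.062),loc((332.6,48.4),.062))
print('rear sup',loc((298,80),.094),loc((339,80),.094))
g=im.max(2)
for r in (85,250,268): print(r,g[r,290:350].tolist())
r=70;print(g[r,262:285].tolist(),g[r,350:375].tolist())
r=180;print(g[r,262:290].tolist(),g[r,345:375].tolist())
"
```

```text
lug tops (np.float64(137.3), np.float64(10.4)) (np.float64(137.4), np.float64(-13.5))
lug base (np.float64(125.6), np.float64(10.5)) (np.float64(125.6), np.float64(-14.8))
rear sup (np.float64(94.8), np.float64(16.6)) (np.float64(94.8), np.float64(-19.1))
85 [244, 218, 210, 210, 210, 210, 207, 184, 121, 101, 100, 100, 100, 100, 98, 98, 100, 101, 102, 113, 130, 135, 159, 199, 212, 214, 213, 212, 212, 210, 209, 211, 209, 189, 139, 123, 103, 99, 98, 97, 97, 95, 96, 96, 96, 96, 95, 99, 140, 194, 208, 207, 209, 210, 210, 211, 213, 212, 209, 207]
250 [198, 198, 197, 195, 196, 198, 199, 199, 196, 195, 175, 121, 105, 105, 105, 105, 106, 107, 107, 110, 135, 177, 190, 171, 163, 163, 163, 163, 163, 163, 163, 164, 174, 193, 181, 130, 112, 111, 111, 111, 110, 110, 110, 113, 136, 180, 202, 204, 203, 203, 202, 201, 203, 203, 204, 204, 202, 201, 200, 201]
268 [192, 192, 192, 191, 191, 192, 192, 193, 190, 183, 155, 97, 87, 87, 88, 88, 88, 88, 89, 93, 122, 170, 192, 193, 194, 194, 194, 194, 194, 194, 195, 194, 194, 193, 169, 105, 93, 92, 92, 92, 92, 92, 92, 93, 102, 147, 193, 196, 196, 196, 195, 195, 196, 197, 197, 195, 195, 194, 195, 196]
[178, 178, 178, 178, 179, 178, 179, 179, 178, 168, 144, 133, 136, 138, 148, 176, 204, 207, 209, 210, 210, 211, 209] [209, 210, 211, 210, 211, 211, 211, 209, 192, 153, 137, 133, 128, 123, 118, 119, 119, 118, 118, 118, 118, 117, 117, 117, 116]
[132, 133, 134, 134, 134, 135, 135, 137, 137, 137, 137, 138, 138, 143, 167, 202, 215, 226, 246, 247, 247, 247, 247, 247, 247, 247, 247, 247] [247, 247, 247, 247, 247, 247, 247, 247, 247, 247, 244, 219, 205, 186, 154, 140, 139, 138, 138, 137, 137, 136, 134, 135, 133, 133, 132, 132, 132, 131]
```

```bash
python3 -m crank '[[-1,[0,0.5,12],0.4],[-1,[0,0,20],0],[-1,[0,0,20],0],[-1,[0,0,12],0],[-1,[0,0,0],0],[-1,[0,0,0],0]]' 60 >/dev/null
python3 -c "
from h import *;goto([.5801,-.0508,.1146],3.7);print(monitor.sense()['ee_rot'][2,:2].round(4))
c=grab('wrist','w17');p=c['pixels'][0:110,265:375];cv2.imwrite('pics/z17.png',cv2.resize(p,None,fx=5,fy=5,interpolation=3))
c=grab('scene','s17')
p=c['pixels'][160:290,230:350];cv2.imwrite('pics/zs17.png',cv2.resize(p,None,fx=4.5,fy=4.5,interpolation=3))"

```

```text
t 19.25 pos [ 0.5874 -0.0527  0.1879] yaw 3.62 need tool [-7.7 -3.6 73.2] twist -0.08 grip 0.266 tilt [ 0.0091 -0.0169] F [-0.5 -0.  -2. ]
[0.008  0.0174]
```

View pics/z17.png

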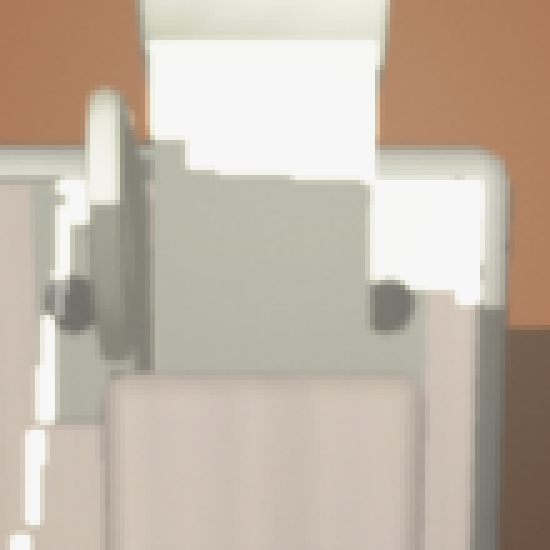

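View pics/zs17.png

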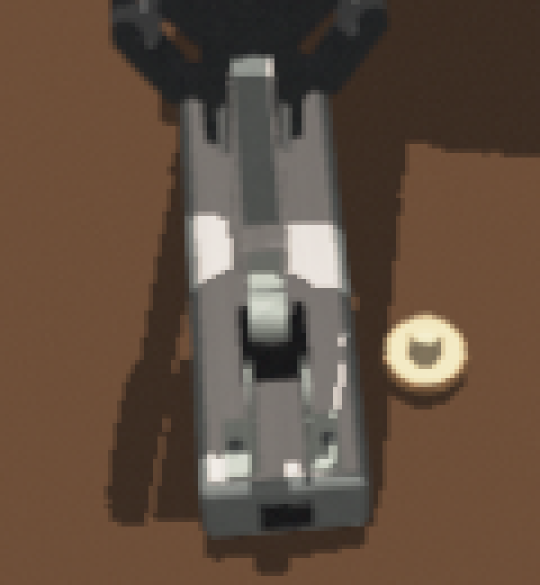

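```bash
cat > q.py <<'E'
from h import *
goto([.5801,-.0508,.1146],3.7);s=monitor.sense();print('pitch',s['ee_rot'][2,:2].round(4),s['joint_pos'].round(2))
E
python3 q.py;python3 -m crank '[[-1,[0,0,0],0],[-1,[0,0,0],0],[-1,[0,0,0],0]]' 60 >/dev/null; python3 q.py
python3 -m crank '[[-1,[0,-3,0],0],[-1,[0,0,0],0]]' 60 >/dev/null; python3 q.py
python3 -m crank '[[-1,[-4,0,0],0],[-1,[-4,0,0],0],[-1,[0,0,0],0]]' 60 >/dev/null; python3 q.py
python3 -m crank '[[-1,[0,0,-20],0],[-1,[0,0,-20],0],[-1,[0,0,0],0]]' 60 >/dev/null; python3 q.py
```

```text
t 19.35 pos [ 0.5873 -0.0527  0.1879] yaw 3.63 need tool [-7.7 -3.6 73.2] twist -0.07 grip 0.262 tilt [ 0.0093 -0.017 ] F [-0.  -0.4 -3.1]
pitch [0.0082 0.0175] [ -7.51  25.12 102.7   -1.14  51.53  79.57]
t 19.65 pos [ 0.5882 -0.0528  0.1898] yaw 3.63 need tool [-8.8 -3.9 75.1] twist -0.07 grip 0.264 tilt [ 0.0118 -0.0173] F [-0.4  0.3 -3.7]
pitch [0.0107 0.018 ] [ -7.51  24.99 102.6   -1.14  51.61  79.57]
t 19.85 pos [ 0.5881 -0.0496  0.19  ] yaw 3.62 need tool [-8.9 -0.6 75.3] twist -0.08 grip 0.264 tilt [ 0.0121 -0.0173] F [-0.6 -0.6 -3.2]
pitch [0.011 0.018] [ -7.2   24.94 102.65  -1.14  51.6   79.89]
t 20.15 pos [ 0.5791 -0.0499  0.1898] yaw 3.64 need tool [ 0.1 -0.4 75.2] twist -0.06 grip 0.265 tilt [ 0.0115 -0.0173] F [ 0.3  0.1 -3.5]
pitch [0.0104 0.0179] [ -7.34  24.31 103.81  -1.15  51.11  79.74]
t 20.45 pos [ 0.5777 -0.0493  0.2301] yaw 3.63 need tool [  1.3  -0.4 115.5] twist -0.07 grip 0.262 tilt [ 0.0097 -0.017 ] F [ 0.1 -0.2 -3.1]
pitch [0.0086 0.0176] [ -7.3   21.66 101.51  -1.08  56.16  79.68]
```

```bash

python3 -m crank '[[-1,[0,-45,0],0],[-1,[0,-45,0],0],[-1,[0,-45,0],0],[-1,[0,0,0],0],[-1,[0,0,0],0]]' 60 >/dev/null; python3 q.py
python3 -m crank '[[-1,[0,45,0],0],[-1,[0,45,0],0],[-1,[0,45,0],0],[-1,[0,0,0],0],[-1,[0,0,0],0]]' 60 >/dev/null; python3 q.py
```

```text
t 20.95 pos [0.5686 0.0887 0.2242] yaw 3.46 need tool [  2.1 138.  112.2] twist -0.24 grip 0.266 tilt [ 0.0099 -0.0175] F [ 0.1 -0.2 -3.2]
pitch [0.0088 0.018 ] [  6.54  21.8  102.24  -1.28  55.52  93.8 ]
t 21.45 pos [ 0.5761 -0.0527  0.2234] yaw 3.5 need tool [  3.4  -3.6 108.8] twist -0.2 grip 0.27 tilt [ 0.008  -0.0175] F [ 0.6  0.3 -2.4]
pitch [0.0069 0.018 ] [ -7.63  22.01 102.03  -1.14  55.38  79.52]
```

```bash

python3 -m crank '[[-1,[-45,0,0],0],[-1,[-45,0,0],0],[-1,[45,0,0],0],[-1,[45,0,0],0],[-1,[0,0,0],0],[-1,[0,0,0],0]]' 60 >/dev/null; python3 q.py
python3 -m crank '[[-1,[0,0,-10],0],[-1,[0,0,-10],0],[-1,[0,0,-10],0],[-1,[0,0,-10],0],[-1,[0,0,-10],0],[-1,[0,0,-10],0],[-1,[0,0,-10],0],[-1,[0,0,-10],0]]' 60 >/dev/null; python3 q.py
python3 -m crank '[[-1,[0,0,10],0],[-1,[0,0,10],0],[-1,[0,0,10],0],[-1,[0,0,10],0],[-1,[0,0,10],0],[-1,[0,0,10],0],[-1,[0,0,10],0],[-1,[0,0,10],0]]' 60 >/dev/null; python3 q.py
```

```text
t 22.05 pos [ 0.5591 -0.0506  0.2143] yaw 3.4 need tool [22.5  0.2 99.4] twist -0.3 grip 0.265 tilt [-0.0148 -0.0141] F [-0.2 -0.5 -2.7]
pitch [-0.0156  0.0132] [ -7.65  21.91 103.69  -1.12  55.13  79.59]
t 22.85 pos [ 0.5585 -0.0491  0.3018] yaw 3.4 need tool [ 24.3   0.5 186.9] twist -0.3 grip 0.265 tilt [-0.0144 -0.0142] F [ 0.3  0.8 -2.7]
pitch [-0.0152  0.0133] [-7.51 16.94 97.72 -1.   66.06 79.49]
t 23.65 pos [ 0.5569 -0.0503  0.215 ] yaw 3.4 need tool [ 24.7   0.6 100.1] twist -0.3 grip 0.265 tilt [-0.0153 -0.0141] F [ 0.2  0.3 -3.4]
pitch [-0.0161  0.0131] [ -7.65  21.71 103.9   -1.12  55.15  79.58]
```

A sharp fore-aft reversal resets the pitch, and 10 mm rows keep it. The lever pitch now matches the grasp pitch, so it is level. From here on I'll only move slowly.

```bash

python3 -m crank '[[-1,[8,0,6],-0.3],[-1,[8,0,8],0],[-1,[7,0,8],0],[-1,[0,0,8],0],[-1,[0,0,6],0],[-1,[0,0,0],0],[-1,[0,0,0],0]]' 60 >/dev/null; python3 q.py
python3 - <<'E'
from h import *
c=grab('wrist','w18');p=c['pixels'][0:110,265:375];cv2.imwrite('pics/z18.png',cv2.resize(p,None,fx=5,fy=5,interpolation=3))
c=grab('scene','s18')
p=c['pixels'][160:290,230:350];cv2.imwrite('pics/zs18.png',cv2.resize(p,None,fx=4.5,fy=4.5,interpolation=3))
E
```

```text
t 24.35 pos [ 0.5814 -0.0491  0.1736] yaw 3.74 need tool [-0.3  0.8 59. ] twist 0.04 grip 0.264 tilt [-0.0168 -0.0139] F [-0.6 -0.3 -2.9]
pitch [-0.0177  0.0127] [ -7.23  26.36 102.98  -1.16  51.52  79.76]
```

View pics/z18.png

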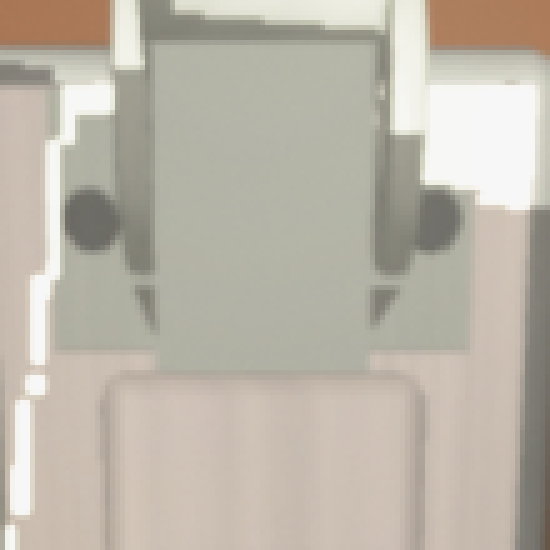

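View pics/zs18.png

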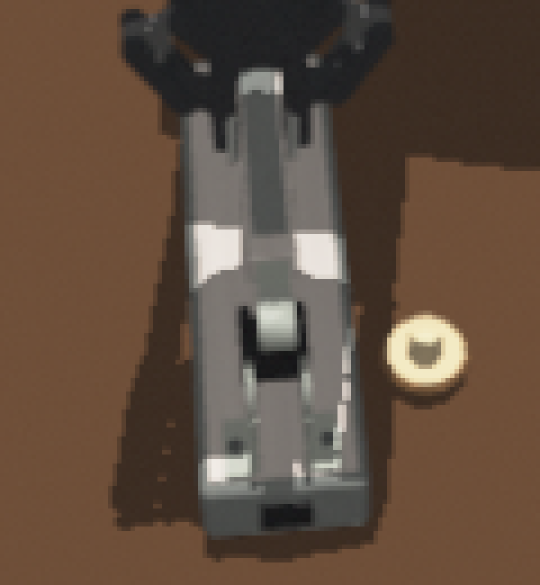

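```bash
python3 - <<'E'
from h import *
c=ld('w18');g=c['pixels'].max(2)
for r in (3,5,20,40,48,52): print(r,g[r,280:360].tolist())
E
```

```text
3 [169, 169, 170, 170, 169, 169, 169, 194, 232, 239, 239, 236, 215, 143, 135, 136, 136, 136, 137, 138, 141, 141, 142, 142, 144, 160, 184, 188, 189, 190, 191, 191, 191, 192, 193, 192, 194, 207, 221, 223, 223, 224, 224, 225, 225, 227, 228, 228, 229, 230, 232, 232, 233, 233, 233, 233, 233, 232, 232, 232, 230, 220, 186, 201, 238, 240, 239, 239, 237, 226, 193, 174, 173, 173, 173, 173, 173, 173, 172, 172]
5 [169, 169, 169, 170, 170, 169, 170, 197, 234, 240, 240, 238, 223, 145, 132, 132, 133, 134, 133, 133, 133, 133, 133, 135, 136, 137, 137, 138, 138, 139, 138, 139, 139, 139, 139, 139, 139, 141, 144, 145, 147, 146, 147, 148, 149, 150, 149, 150, 153, 169, 194, 197, 197, 196, 196, 196, 196, 196, 196, 197, 206, 210, 173, 205, 240, 241, 240, 240, 238, 230, 198, 176, 174, 174, 173, 173, 173, 173, 173, 173]
20 [247, 247, 247, 247, 247, 247, 247, 234, 166, 158, 158, 159, 158, 156, 154, 162, 177, 178, 179, 179, 179, 180, 180, 180, 180, 181, 180, 180, 181, 181, 181, 181, 181, 181, 181, 181, 182, 182, 182, 181, 181, 182, 181, 181, 182, 182, 182, 182, 182, 182, 182, 181, 182, 182, 181, 181, 181, 181, 
[... 621 characters left out ...]
, 179, 180, 180, 180, 180, 180, 180, 180, 180, 180, 181, 180, 180, 181, 180, 180, 181, 181, 181, 181, 181, 181, 181, 180, 181, 181, 181, 181, 181, 181, 181, 180, 180, 180, 181, 180, 180, 174, 156, 132, 131, 133, 134, 134, 132, 132, 128, 119, 114, 113, 114, 113, 115, 121, 144, 169, 178, 179, 188]
52 [178, 178, 176, 175, 176, 176, 176, 178, 176, 169, 146, 129, 128, 129, 129, 143, 167, 178, 179, 179, 179, 179, 179, 179, 179, 179, 179, 179, 179, 180, 179, 179, 179, 180, 179, 179, 180, 179, 179, 180, 180, 180, 180, 179, 180, 180, 180, 180, 180, 180, 180, 180, 180, 180, 180, 179, 179, 179, 178, 164, 134, 129, 130, 131, 132, 132, 141, 162, 176, 178, 177, 176, 177, 177, 177, 177, 178, 179, 180, 190]
```

```bash

python3 -m crank '[[-1,[-0.3,0.6,5],0],[-1,[0,0,8],0],[-1,[0,0,5],0],[-1,[0,0,0],0],[-1,[0,0,0],0]]' 60 >/dev/null; python3 q.py
```

```text
t 24.95 pos [ 0.5809 -0.0502  0.1551] yaw 3.72 need tool [-0.2 -0.  40.5] twist 0.02 grip 0.268 tilt [-0.0153 -0.014 ] F [-0.7  0.6 -3.7]
pitch [-0.0161  0.013 ] [ -7.34  27.6  104.03  -1.2   49.14  79.72]
```

```bash
python3 - <<'E'
from h import *
c=grab('wrist','w19');p=c['pixels'][0:110,265:375];cv2.imwrite('pics/z19.png',cv2.resize(p,None,fx=5,fy=5,interpolation=3))
g=c['pixels'].max(2)
for r in (20,40,50): print(r,g[r,275:365].tolist())
c=grab('scene','s19')
p=c['pixels'][160:290,230:350];cv2.imwrite('pics/zs19.png',cv2.resize(p,None,fx=4.5,fy=4.5,interpolation=3))
E
```

```text
20 [247, 247, 247, 247, 247, 247, 246, 231, 162, 152, 153, 151, 151, 152, 148, 136, 133, 140, 128, 135, 158, 176, 178, 178, 178, 178, 178, 179, 179, 179, 179, 180, 180, 180, 180, 180, 180, 180, 180, 179, 180, 180, 180, 180, 180, 180, 180, 181, 180, 181, 179, 181, 180, 180, 180, 180, 180, 179, 179, 179, 179, 179, 180, 178, 169, 150, 152, 145, 137, 175, 216, 222, 224, 221, 217, 225, 235, 241, 247, 247, 247, 247, 247, 247, 247, 247, 247, 247, 247, 247]
40 [108, 108, 108, 108, 108, 108, 107, 108, 109, 117, 128, 130, 128, 128, 128, 127, 125, 122, 123, 125, 145, 174, 177, 177, 177, 177, 178, 177, 178, 178, 179, 178, 178, 178, 179, 179, 179, 178, 179, 179, 178, 179, 179, 178, 179, 179, 179, 179, 178, 179, 179, 178, 179, 178, 179, 179, 178, 178, 178, 178, 179, 178, 178, 177, 163, 130, 128, 129, 131, 132, 133, 131, 131, 131, 126, 115, 111, 113, 112, 112, 111, 110, 112, 131, 163, 176, 182, 195, 201, 203]
50 [176, 177, 176, 174, 174, 175, 175, 176, 175, 176, 174, 172, 168, 167, 166, 167, 166, 166, 154, 130, 142, 169, 176, 177, 177, 178, 178, 177, 178, 177, 178, 178, 179, 178, 179, 178, 178, 179, 178, 179, 179, 178, 179, 179, 179, 178, 178, 179, 179, 178, 178, 178, 178, 178, 178, 178, 178, 178, 178, 178, 178, 178, 178, 173, 165, 166, 174, 174, 174, 173, 174, 175, 176, 176, 176, 176, 176, 174, 175, 176, 175, 176, 176, 176, 176, 178, 187, 199, 202, 203]
```

View pics/z19.png

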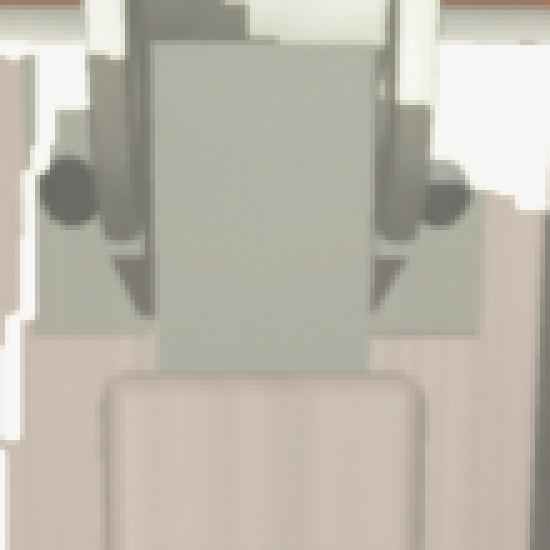

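View pics/zs19.png

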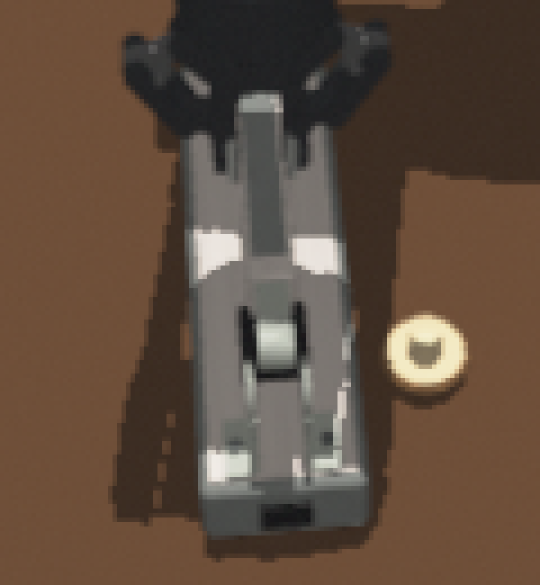

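The neck (columns 295–339) and the lugs (outer edges 282.5–352) share the centre column 317.3, and the scene view agrees. I'll lower it in.

```bash

python3 -m crank '[[-1,[-0.2,0,4],0],[-1,[0,0,6],0],[-1,[0,0,6],0],[-1,[0,0,4],0],[-1,[0,0,0],0],[-1,[0,0,0],0]]' 60 >/dev/null; python3 q.py
python3 - <<'E'
from h import *
c=grab('wrist','w20');p=c['pixels'][0:110,265:375];cv2.imwrite('pics/z20.png',cv2.resize(p,None,fx=5,fy=5,interpolation=3))
E
```

```text
t 25.65 pos [ 0.5805 -0.0505  0.1334] yaw 3.73 need tool [-0.1 -0.  18.8] twist 0.03 grip 0.265 tilt [-0.015  -0.0141] F [-0.3 -0.1 -2.1]
pitch [-0.0159  0.0131] [ -7.37  29.18 105.07  -1.26  46.51  79.76]
```

View pics/z20.png

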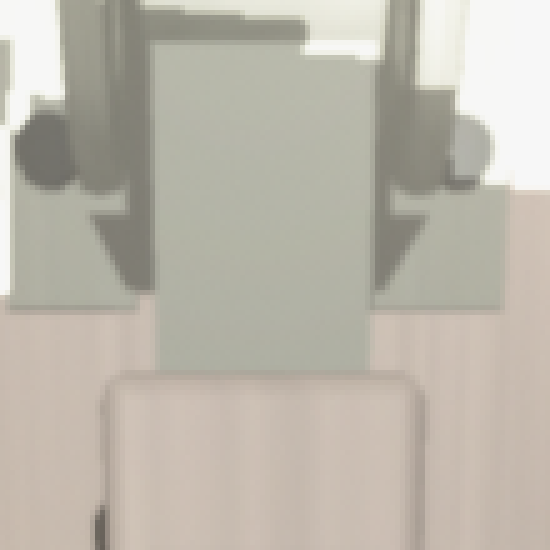

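The eye is still centred between the lugs (outer edges 60 and 465 in the zoom, neck 157–372). I'll go down the rest.

```bash

python3 -m crank '[[-1,[0,0,4],0],[-1,[0,0,5],0],[-1,[0,0,4],0],[-1,[0,0,2.5],0],[-1,[0,0,0],0],[-1,[0,0,0],0]]' 60 >/dev/null; python3 q.py
```

```text
t 26.3 pos [ 0.5805 -0.0508  0.1168] yaw 3.73 need tool [-0.3 -0.1  2.2] twist 0.03 grip 0.265 tilt [-0.0145 -0.0142] F [-0.4 -0.1 -2.5]
pitch [-0.0154  0.0132] [ -7.4   30.45 105.77  -1.3   44.5   79.8 ]
```

```bash

python3 -m crank '[[-1,[-0.3,0,1],0],[-1,[0,0,0],0],[-1,[0,0,0],0]]' 60 >/dev/null; python3 q.py
python3 - <<'E'
from h import *
c=grab('wrist','w21');p=c['pixels'][0:110,265:375];A=cv2.resize(p,(550,550),interpolation=3)
c=grab('scene','s21');p=c['pixels'][215:275,260:325];cv2.imwrite('pics/zs21.png',cv2.resize(p,None,fx=9,fy=9,interpolation=3))
c=grab('top','t21');p=c['pixels'][110:230,310:365];cv2.imwrite('pics/zt21.png',cv2.resize(p,None,fx=5,fy=5,interpolation=3))
cv2.imwrite('pics/z21.png',A)
E
```

```text
t 26.6 pos [ 0.5803 -0.0509  0.116 ] yaw 3.73 need tool [-0.2 -0.1  1.4] twist 0.03 grip 0.265 tilt [-0.0141 -0.0142] F [ 0.  -1.  -2.8]
pitch [-0.015   0.0133] [ -7.41  30.5  105.85  -1.31  44.36  79.8 ]
```

View pics/z21.png

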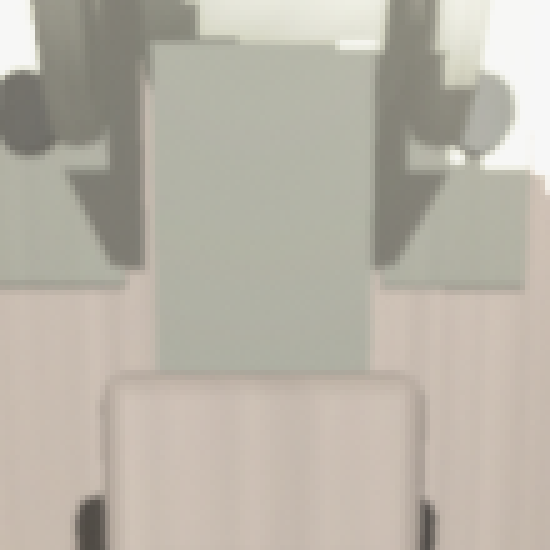

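View pics/zs21.png

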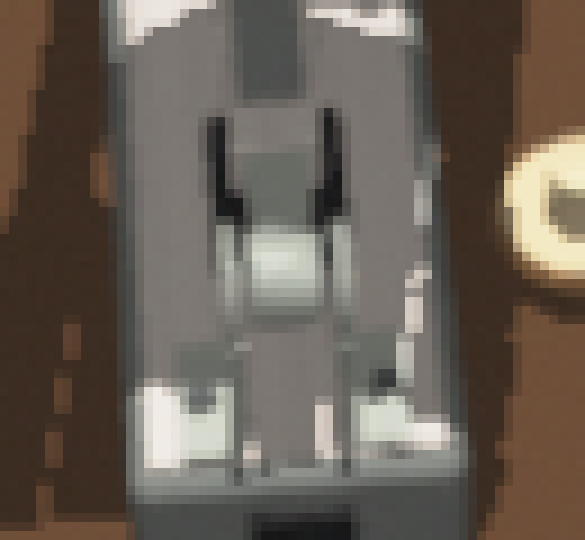

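View pics/zt21.png

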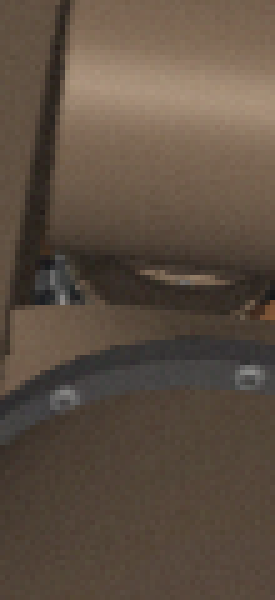

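The wrist and scene views show the eye between the lugs with gaps on both sides. In the scene zoom the lugs are at 222–238 and 332–352 and the eye at 245–322. Next I'll check the position along x and the height.

```bash
python3 - <<'E'
from h import *
c=ld('w21')
a=np.radians(3.75);u=np.array([np.cos(a),np.sin(a)]);v=np.array([-u[1],u[0]]);s=np.array([.5552,-.0515])
L=lambda p,z:(1000*u@(ray(c,p,z)[:2]-s)).round(1)
print('lug base front -> hinge', L((291,53.4),.062)+15,L((341,53.4),.062)+15)
print('beam end -> eye', L((317,74.7),.133)+32, L((317,74.7),.134)+32)
g=c['pixels'].max(2); print(g[40:85,317].tolist()); print(g[40:62,291].tolist());print(g[40:62,343].tolist())
# scene silhouette
c=ld('s21')
H=np.array([*(s+u*.140-v*.0007),.122])
for nm,r,o in(('lugL',.015,-.014),('eye',.012,0),('lugR',.015,.014)):
    t=np.radians(np.arange(0,360,3));P=np.array([proj(c,H+np.r_[u*np.cos(k)*r+v*o,np.sin(k)*r]) for k in t])
    print(nm,'rows',P[:,1].min().round(2),P[:,1].max().round(2),'col',P[:,0].mean().round(2),'zoom',((P[:,1].min()-215)*9).round(),((P[:,1].max()-215)*9).round(),((P[:,0].mean()-260)*9).round())
g=c['pixels'].max(2)
for col in (284,285,286,290,292,294,297,298): print(col,g[230:258,col].tolist())
for r in (241,243,245,247): print(r,g[r,278:306].tolist())
E
```

```text
lug base front -> hinge 140.0 140.1
beam end -> eye 139.7 139.6
[178, 179, 179, 179, 179, 179, 179, 179, 179, 179, 179, 179, 178, 177, 178, 178, 177, 177, 177, 177, 177, 177, 177, 177, 176, 176, 176, 176, 176, 176, 175, 175, 176, 174, 171, 178, 188, 193, 197, 200, 203, 203, 203, 202, 203]
[126, 126, 126, 126, 126, 126, 126, 126, 125, 126, 126, 126, 128, 150, 185, 200, 201, 202, 202, 202, 203, 202]
[130, 130, 130, 130, 130, 130, 129, 129, 128, 129, 129, 131, 142, 164, 176, 177, 170, 178, 195, 205, 205, 205]
lugL rows 239.63 252.98 col 284.59 zoom 222.0 342.0 221.0
eye rows 240.46 251.13 col 290.79 zoom 229.0 325.0 277.0
lugR rows 238.64 251.95 col 296.97 zoom 213.0 333.0 333.0
284 [32, 34, 29, 26, 25, 26, 25, 28, 30, 74, 138, 144, 151, 145, 142, 130, 138, 134, 131, 125, 117, 116, 115, 110, 108, 107, 106, 134]
285 [101, 106, 93, 90, 89, 82, 48, 25, 27, 72, 141, 155, 162, 166, 183, 171, 164, 160, 149, 134, 122, 111, 104, 109, 117, 104, 104, 123]
286 [127, 135, 116, 115, 112, 103, 75, 27, 26, 38, 72, 91, 97, 109, 140, 149, 147, 141, 134, 126, 122, 111, 112, 139, 111, 100, 103, 98]
290 [1
[... 568 characters left out ...]
, 103, 99, 98, 95, 95, 92, 76, 80, 108, 150, 160, 169, 169, 167, 170, 162, 150, 137, 123, 105, 97, 108, 122, 96, 95, 97, 99]
241 [125, 126, 126, 125, 124, 95, 144, 155, 91, 144, 188, 190, 189, 188, 190, 189, 181, 126, 92, 167, 160, 122, 123, 124, 124, 123, 124, 123]
243 [125, 126, 126, 125, 124, 101, 145, 166, 109, 155, 215, 222, 222, 220, 215, 206, 199, 143, 67, 162, 169, 127, 124, 123, 124, 123, 124, 123]
245 [123, 125, 126, 125, 125, 114, 130, 171, 149, 136, 188, 206, 202, 199, 199, 201, 199, 159, 107, 156, 170, 139, 125, 124, 123, 123, 123, 150]
247 [125, 126, 126, 127, 125, 123, 134, 160, 141, 126, 153, 162, 162, 165, 165, 164, 163, 139, 107, 137, 150, 131, 125, 124, 124, 125, 123, 150]
```

Along x the eye and hinge agree within 0.4 mm. Laterally the eye sits centred, both at column 291.1 in the scene view. The height is perhaps 0.3–0.9 mm high, so I'll lower by 0.4 mm.

```bash

python3 -m crank '[[-1,[0,0,0.5],0],[-1,[0,0,0],0],[-1,[0,0,0],0],[-1,[0,0,0],0],[-1,[0,0,0],0]]' 60 >/dev/null; python3 q.py
python3 - <<'E'
from h import *
c=grab('scene','s22');cv2.imwrite('pics/zs22.png',cv2.resize(c['pixels'][140:330,180:460],None,fx=2.8,fy=2.8,interpolation=3))
E
python3 q.py
```

```text
t 27.25 pos [ 0.5803 -0.0509  0.1155] yaw 3.73 need tool [-0.2 -0.1  0.9] twist 0.03 grip 0.265 tilt [-0.014  -0.0143] F [ 0.3  0.4 -2.5]
pitch [-0.0149  0.0133] [ -7.41  30.53 105.87  -1.31  44.3   79.8 ]
t 27.3 pos [ 0.5803 -0.0508  0.1155] yaw 3.73 need tool [-0.2 -0.1  0.9] twist 0.03 grip 0.266 tilt [-0.0139 -0.0142] F [-0.2 -0.2 -3.1]
pitch [-0.0148  0.0133] [ -7.4   30.53 105.87  -1.31  44.3   79.8 ]
```

View pics/zs22.png

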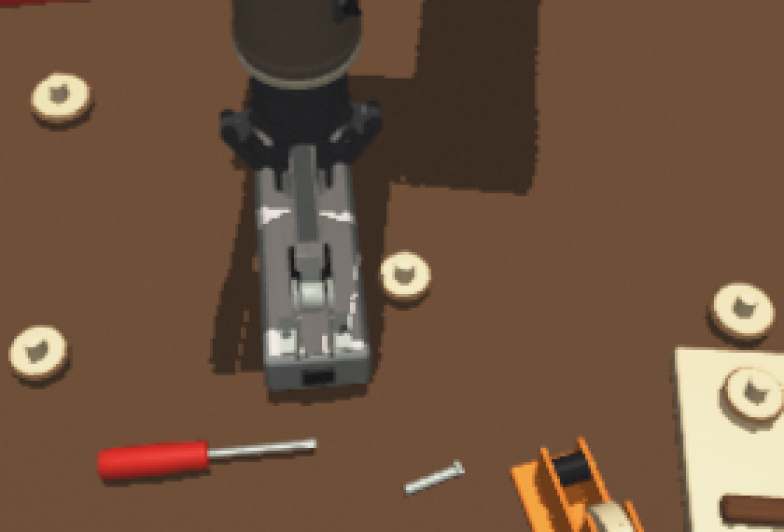

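The eye sits between the lugs at about (312,292). The mushrooms, pin and screwdriver are where they were, and the wrist force is only the lever's weight, so nothing is pressing. I'm handing in.

```bash
python3 -c "
from bench import bot;print(bot.hand_in())"
```

```text
the job is handed in; nothing more can be done
None
```

The seal bar is back in its two end supports and released. I'm holding the press lever with its eye between the lugs and its handle to the front, ready for the hinge pin. I handed it in at about 27 s.

**Seal bar:** After release, the wrist view showed both ends inside their pockets. Once the lever was over it, the bar could no longer be seen, so that is the last direct check of it.

**Lever eye:**

| Check | Result |
|---|---|
| Along the sealer | about 0.4 mm from the hinge axis |
| Side to side | scene camera: centred between the lugs; wrist camera: up to about 0.5 mm off |
| Height | pose reading: about 0.2 mm low; scene camera suggested up to about 0.5 mm high |
| Level | pitch within 0.1° of how it was gripped flat on the table; roll about 0.6° |
| Contact | wrist force about 3 N, which is just the lever's weight |

The disagreement on height is within the 2 mm play of the 8 mm pin in the 12 mm holes.

The tool's pitch drifted during fast moves. I corrected it with a few extra back-and-forth moves above the sealer, then moved slowly. In the last picture, the mushrooms in view, the pin and the screwdriver looked undisturbed.

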